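Make up a tea lot and a bar lot in their fitted trays

ROBOT

A 7-joint arm with a two-finger parallel gripper is mounted at the origin on the work surface; the furniture and walls round the work are solid. World frame = base frame: x ahead of the robot, y to its left, z up, the work surface at z = 0. Lengths are in m, angles in degrees, forces in N, time in s.
With the tool pointing down it reaches from about 0.375 to 0.925 m from the base axis. Payload 3.1 kg.
Tool frame: the origin (TCP) lies on the mounting face of the last link; the fingertips stand 173 mm ahead of it and the grasp point (between the pads) lies robot.pinch_z ahead of it (robot.pinch_z is the distance from the TCP to the grasp point, in m); z points along the fingers, y is the line along which they close (so a half turn about z gives the same grasp; the last joint's range is limited). The gripper opens to 85 mm and grips with 20 to 120 N. Pads are 22 mm wide; open, the fingers measure 114 mm over their backs; the gripper's body (76 mm by 85 mm) begins 54 mm behind the grasp point. The pads swing forward as they close: fully open they stand 13 mm farther back than shut.
Start: joints at [63.782, 21.939, 2.515, 91.553, -1.026, 66.532, -2.859], TCP at [0.229, -0.608, 0.405] pointing down, gripper open.
Joint ranges: [-149.38, 149.38], [-23.57, 123.04], [-84.95, 90], [0, 143.3], [-89.99, 269.99], [3.08, 112.72], [-163.45, 163.45]. Speed limits (degrees/s): [159.86, 159.86, 180, 180, 180, 180, 180].

INTERFACE

Orientations are given as a 3x3 rotation matrix whose columns are the frame's x, y, z axes.
In Python, from rig import robot gives the robot as it stands.
- The arm moves only by the shell command python3 -m jog 'ROWS' [FORCE]. ROWS is JSON, a list of rows, each a list of 5 numbers: the opening, from -1 (shut) to 1 (fully open), then the shift along the tool's x, y, z normalised to -1 to 1, where 1 is 0.3 m, then the turn about the tool's z normalised to -1 to 1, where 1 is pi rad. In form: [[gripper, tx, ty, tz, yaw], ...]. A call has 1 to 20 rows; each row is the pose to reach, as a shift and turn from the pose commanded when the call began, along the tool's axes at that moment, turning the shorter way round; what a row does not reach only later rows make up. A row lasts 1/10 s, in which the tool goes at most 50 mm and 8.59 degrees, less where a joint would pass 70% of its speed; a pose out of reach is approached as far as the arm can. A call with a number of a shift or a turn outside -1 to 1 is refused whole. A call with a gripper value outside its range is refused whole. The fingers move at their own pace and stop on an object; FORCE is the grip in N (left out, the last holds). Time passes only in rows, so rows that repeat a pose let the fingers close. It gives the time, the measured TCP pose, the force, the opening and the grip force at its end, in the units of the state.
- robot.state(): the state, without advancing time (a new reading comes with each control period).
- robot.read_camera(name): name is "side" or "top" or "wrist"; returns a dict with "color" (400x640x3 uint8, blue, green, red), "K" (3x3 intrinsics, pixels), "k1" (the pictures are not rectified: a ray, as slopes to the right and down, at radius r is drawn at 1 + k1 r^2 times it, then the intrinsics apply), "extrinsics" (4x4, takes a point from camera to world coordinates). Camera axes: x right, y up, looking along -z (the intrinsics and any distortion apply to the point x, -y, -z); pixel columns grow to the right and rows downward; lengths in m; the calibration is good to about 2 mm. A picture is of the moment at which its call begins. There is no depth.
- robot.hand_in(): hands the job in; it is judged then, once.
The state is a dict: "time": time; "joint_positions": joint angles; "dq": joint speeds; "joint_efforts": joint torques, N m; "position": TCP position; "tool_rot": TCP orientation; "wrist_force": force on the tool from outside, world axes, zero at the start; "moment": the same for the moment, N m; "grip_width": finger opening in m; "grip_force": force on a finger pad.
Only numpy, scipy, OpenCV 4.12 (cv2) and the standard library are available. Lean on these libraries where they do the work, as an engineer would, in place of code of your own. Each camera call takes 0.05 s, during which the arm holds its last target. There are 200 camera calls.

TASK

Make up the two lots for the sale: put the cream pot, the tea strainer and the sugar spoon into the tea tray, and the jigger and the ball stopper into the bar tray beside the bird, each one seated right down in the pocket cut to its shape, the pot, jigger and stopper upright. The shaker and the pearl-handled fork are in neither lot: leave them where they are, and do not disturb the bird.

Things in the scene. Friction and masses are not known exactly. Their poses are not given: they have to be found in the camera images.
- tea_tray: Tea tray, fixed: dark wood rim 228 x 136 mm, grey cloth insert with long dark-floored pockets. Left or right of the stock. Origin: centre of underside, x along the length, z up. Pocket floors 8, insert top 15, rim 21 mm above the table. Pockets: see the pieces (mm, tray frame). An equally deep finger trough (x -8 to 30, y -62 to 62) crosses the strainer and spoon slots to admit fingers.
- bar_tray: Bar lot's tray, fixed, on the other side of the stock: same rim, insert, dark pocket floors, heights, origin and axes. Pockets (mm, tray frame): round, 58 diameter, at (-66, 0) for the jigger; round, 42 diameter, at (5, 0) for the stopper; 54 mm square at (72, 0), where the bird already sits.
- cream_pot: Miniature pale metal teapot, dark straight handle to +y, spout to -y, 44 x 95 x 42 mm. Origin under the middle of its length, z up. Round body centred at (0, -10.5) mm, 44 mm wide at 12 to 17 mm height, 40 at 23 mm, foot 28 mm. Handle rises to 38 mm. 0.11 kg. Grip the body across x. Pocket: round, 56 mm, at (-79, 0) in the tea tray; the body goes over its centre, handle any way.
- strainer: Tea strainer, bowl down, 135 mm long. Origin on the table under mid-length, z up. Bowl 48 mm wide, 12 high, centred (0, 28) mm; ear to y 67; handle from y 4 to -67, 8 mm wide, 4 thick, 10 mm up at the bowl, 4 at the end. 0.045 kg. Pocket in the tea tray: 56 mm round at (57, 28), slot 20 wide from x -46 to 103. Home: origin at (29, 28), its +y along tray +x.
- sugar_spoon: Plain all-metal silver spoon lying flat, 125 x 28 x 10 mm. Origin on the table under mid-length, z up. Bowl to +x, from x 23 mm on, 28 mm wide; handle to -x, 9 mm wide, 6 high. 0.025 kg. Pocket in the tea tray: oval 54 x 38 mm at (65, -28), slot 19 wide from x -46 on. Home: origin at (23, -28), its +x along tray +x.
- jigger: Double bar measure shaped like an hourglass, pale metal, 43 mm in diameter at both rims, 75 mm high, standing. Origin: centre of its underside; z up. 0.09 kg. Grip across the rims. Stands home in the 58 mm pocket of the bar tray.
- stopper: Ball-shaped bottle stopper standing on its foot, pale metal: ball 33 mm in diameter centred 30 mm up, foot 26 mm in diameter, 45 mm high. Origin: centre of its underside; z up. 0.05 kg. Stands home in the 42 mm pocket of the bar tray.
- bird: Small metal bird on a square plinth, 52 x 77 x 55 mm, loose, already seated in the square pocket of the bar tray; not to be disturbed. Origin on its underside; the 46 mm plinth is centred at (-3, -6) mm, wing and tail reach y -38 to 38 mm.
- shaker: Spare piece of the stock, to be left alone: pierced metal shaker with a domed top and a small ear handle, 34 x 43 x 62 mm, standing. Origin on its underside; z up; ear towards +y.
- fork: Spare piece of the stock, to be left alone: small fork with a pearl-white handle, lying, 115 x 17 x 10 mm. Origin under the middle of its length; z up; prongs towards +x.

How it is judged (in metres and radians):
At the end, for the whole second after the job is handed in: Every piece lies or stands still on the floor of its own pocket (origin under 11.5 mm above the tray's underside, tilt under 0.12 rad, within 11 to 14 mm of its place, the pot 24 mm), in the right tray; shaker and fork within 20 mm, the bird within 12 mm of where they stood (x of cream_pot in the frame of tea_tray between -0.103 and -0.055 m and y of cream_pot in the frame of tea_tray between -0.024 and 0.024 m and z of each of cream_pot, strainer, sugar_spoon in the frame of tea_tray below 0.0115 m and angle between each of cream_pot, strainer, sugar_spoon, jigger, stopper's own z axis and vertical below 0.12 rad and linear speed of each of cream_pot, strainer, sugar_spoon, jigger, stopper below 0.02 m/s and x of strainer in the frame of tea_tray between 0.015 and 0.043 m and y of strainer in the frame of tea_tray between 0.016 and 0.04 m and x of sugar_spoon in the frame of tea_tray between 0.009 and 0.037 m and y of sugar_spoon in the frame of tea_tray between -0.04 and -0.016 m and x of jigger in the frame of bar_tray between -0.077 and -0.055 m and y of jigger in the frame of bar_tray between -0.011 and 0.011 m and z of each of jigger, stopper in the frame of bar_tray below 0.0115 m and x of stopper in the frame of bar_tray between -0.007 and 0.017 m and y of stopper in the frame of bar_tray between -0.012 and 0.012 m and distance of each of shaker, fork from where it was at the start of the episode below 0.02 m and distance of bird from where it was at the start of the episode below 0.012 m); the robot touches nothing.
It fails at once if the shaker is disturbed (moved over 20 mm) (distance of shaker from where it was at the start of the episode above 0.02 m).
It fails at once if the fork is disturbed (moved over 20 mm) (distance of fork from where it was at the start of the episode above 0.02 m).
It fails at once if the bird is disturbed (moved over 12 mm) (distance of bird from where it was at the start of the episode above 0.012 m).
It also fails if it takes over 134 s, if anything falls off the work surface, if the arm or the gripper's body presses on something with over 40 N, if the wrist force passes 120 N, or if a joint passes its speed limit or range.

## Working session

There is one attempt and no reset: what is moved stays moved. The work goes in short steps, Python scripts to look and compute and a shell command to move; the robot and the scene stay as the last step left them, time stands still between calls to the robot, and variables do not carry over. Pictures are saved under pics/ and viewed, at most 14 in all, crops included, and the job is handed in when it is done.

```bash
ls; mkdir -p pics
python3 - <<'E'
from rig import robot
import cv2
s=robot.state();print(s,robot.pinch_z)
for n in("top","side"):
    d=robot.read_camera(n);cv2.imwrite(f"pics/{n}0.png",d["color"]);print(n,d["K"].tolist(),d["k1"],d["extrinsics"].tolist())
E
```

```text
pics
{'time': 0.0, 'joint_positions': array([63.78298167, 21.99452227,  2.5100436 , 91.64941726, -1.02512386,
       66.53117255, -2.85879108]), 'dq': array([-0.02626153, -0.03780856, -0.0822442 ,  0.01629078,  0.02313468,
       -0.0237131 , -0.06449737]), 'joint_efforts': array([-2.45752040e-05, -4.33455491e+01,  1.02447320e+00, -2.49509186e+01,
        1.06185276e-02,  1.14644878e-02, -8.43700320e-06]), 'position': array([ 0.2286994 , -0.60791916,  0.40325444]), 'tool_rot': array([[ 9.35937449e-01,  3.52164656e-01, -1.07064191e-03],
       [ 3.52166255e-01, -9.35934280e-01,  2.43965077e-03],
       [-1.42891696e-04, -2.66040447e-03, -9.99996451e-01]]), 'wrist_force': array([-0.64923567,  0.30306722,  0.36933909]), 'moment': array([ 0.01297604, -0.00127884,  0.00703807]), 'grip_force': 0.0, 'grip_width': 0.08518269340406713} 0.1547
top [[460.11493356644684, 0.0, 319.76684411193327], [0.0, 460.11493356644684, 197.5480350424505], [0.0, 0.0, 1.0]] -0.1278375735921515 [[-0.01779948062780127, 0.9807515622566767, -0.19444678351792835, 0.3464643197570989], [-0.9993012879465019, -0.011057662612858088, 0.03570243697568165, 0.021850051864157005], [0.032865093911973606, 0.19494640604183439, 0.9802631199701074, 0.99697902950045], [0.0, 0.0, 0.0, 1.0]]
side [[422.6822258527605, 0.0, 327.093276149838], [0.0, 422.6822258527605, 201.1841202827396], [0.0, 0.0, 1.0]] 0.031911066469253076 [[-0.9018864719951878, -0.37850520775965163, 0.2081696407521913, 0.7157414670105282], [0.4319312678229926, -0.7834684728868072, 0.44678018294149585, 0.36243365740499306], [-0.006014275425651467, 0.4928599798028212, 0.8700878511965715, 0.7927205560985341], [0.0, 0.0, 0.0, 1.0]]
```

View pics/top0.png

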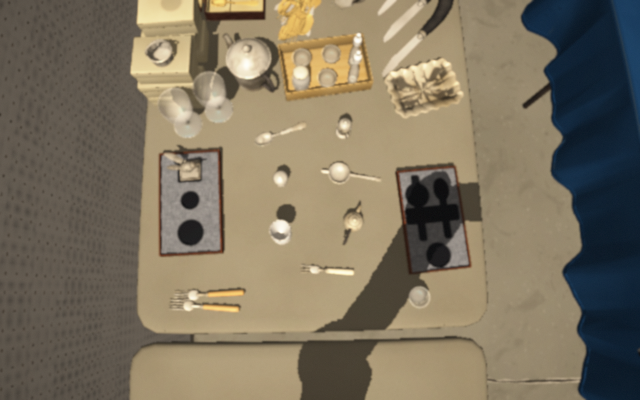

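View pics/side0.png

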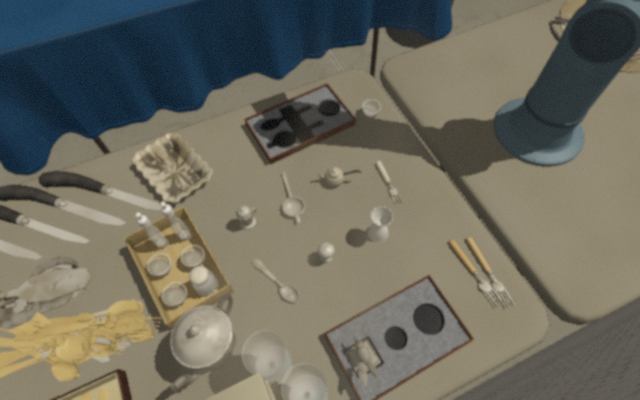

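The top view shows, with image up = +x and left = +y: bar tray at (190,200), tea tray at (433,217), spoon (280,134), shaker (344,125), strainer (350,173), stopper (280,177), jigger (281,230), pot (352,220) and fork (328,270). Next I'll enlarge.

```bash
cat > h.py <<'E'
import numpy as np, cv2
from rig import robot
def w2p(d,P):
    P=np.atleast_2d(np.array(P,float));E=np.array(d["extrinsics"]);c=(P-E[:3,3])@E[:3,:3];c=c*[1,-1,-1]
    return cv2.projectPoints(c[:,None],np.zeros(3),np.zeros(3),np.array(d["K"]),np.array([d["k1"],0,0,0.]))[0][:,0]
def p2w(d,p,z):
    p=np.array(p,float).reshape(-1,1,2);u=cv2.undistortPoints(p,np.array(d["K"]),np.array([d["k1"],0,0,0.]))[:,0]
    E=np.array(d["extrinsics"]);r=np.c_[u[:,0],-u[:,1],-np.ones(len(u))]@E[:3,:3].T
    return E[:3,3]+r*((z-E[2,3])/r[:,2])[:,None]
def crop(d,x0,y0,x1,y1,k,name,step=20):
    im=cv2.resize(d["color"][y0:y1,x0:x1],None,fx=k,fy=k,interpolation=cv2.INTER_CUBIC)
    for x in range(-(-x0//step)*step,x1,step): cv2.line(im,(int((x-x0+.5)*k),0),(int((x-x0+.5)*k),6),(0,0,255),1);cv2.putText(im,str(x),(int((x-x0)*k)-8,16),0,.35,(0,0,255))
    for y in range(-(-y0//step)*step,y1,step): cv2.line(im,(0,int((y-y0+.5)*k)),(6,int((y-y0+.5)*k)),(0,0,255),1);cv2.putText(im,str(y),(8,int((y-y0+.5)*k)+4),0,.35,(0,0,255))
    cv2.imwrite(f"pics/{name}.png",im)
E
python3 - <<'E'
from h import *
d=robot.read_camera("top")
crop(d,245,108,405,283,3.4,"mid")
im=d["color"]
a=im[140:280,150:232];b=im[155:280,390:475];k=4.4
x=np.zeros((int(140*k),800,3),np.uint8)
A=cv2.resize(a,None,fx=4.2,fy=4.2,interpolation=2);B=cv2.resize(b,None,fx=4.2,fy=4.2,interpolation=2)
x[:A.shape[0],:A.shape[1]]=A;x[:B.shape[0],400:400+B.shape[1]]=B;x=x[:600]
cv2.imwrite("pics/trays.png",x)
E
```

```text
(no output)
```

View pics/mid.png

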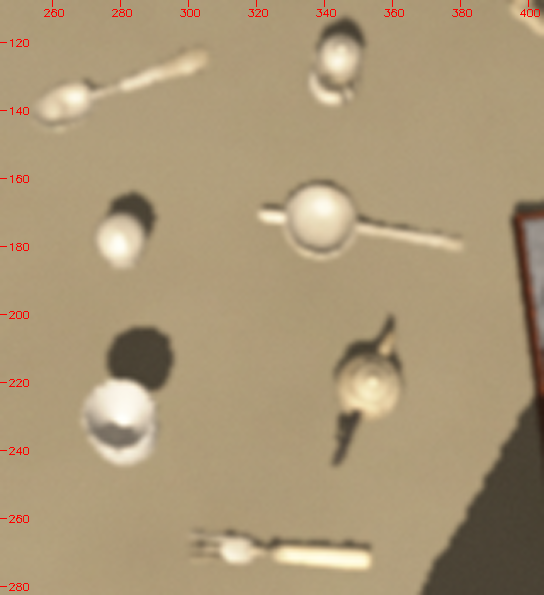

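View pics/trays.png

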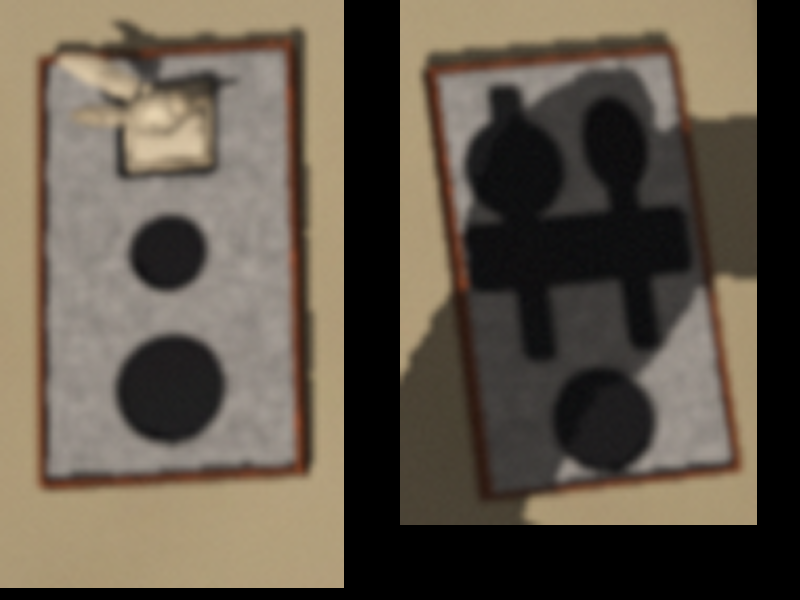

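Mid crop: strainer bowl at (339,172) with its handle to the right, spoon bowl at left (264,138), stopper ball at (280,177), jigger rim at (280,229), pot body at (353,219) with its dark handle to lower left. Trays: both have +x pointing up in the image. Next: fit poses and overlay them on both cameras.

```bash
cat > fit.py <<'E'
from h import *
from scipy.optimize import least_squares
import json
def u(p,k,o): return (np.array(p,float)+.5)/k-.5+o
def place(po,P):
    P=np.atleast_2d(np.array(P,float));c,s=np.cos(po[2]),np.sin(po[2])
    return np.c_[po[0]+c*P[:,0]-s*P[:,1],po[1]+s*P[:,0]+c*P[:,1],P[:,2]]
C=[(.114,.068,.021),(.114,-.068,.021),(-.114,-.068,.021),(-.114,.068,.021)]
def circ(x,y,r,z): t=np.linspace(0,2*np.pi,40);return np.c_[x+r*np.cos(t),y+r*np.sin(t),0*t+z]
if __name__=="__main__":
    d=robot.read_camera("top");e=robot.read_camera("side");m=lambda p:u(p,3.4,(245,108))
    po={}
    for n,pix,pts in(("bar",u([(42,58),(292,40),(303,470),(43,485),(170,388),(168,253)],4.2,(150,140)),C+[(-.066,0,.013),(.005,0,.013)]),
                 ("tea",u([(30,72),(270,48),(340,467),(85,495),(204,420)],4.2,(390,155)),C+[(-.079,0,.013)])):
        f=lambda q:(w2p(d,place(q,pts))-pix).ravel()
        r=least_squares(f,[*p2w(d,pix[:4].mean(0),.021)[0,:2],0]);po[n]=r.x;print(n,r.x[:2].round(4),np.degrees(r.x[2]).round(2),np.abs(r.fun).max().round(2))
    W=lambda p,z:p2w(d,m([p]),z)[0]
    a,b,c=W((259,214),.009),W((463,246),.004),W((320,216),.012);print("strainer ear,end,bowl",a,b,c,np.linalg.norm(a-b))
    v=(a-b)[:2]/np.linalg.norm((a-b)[:2]);po["strainer"]=[*((a+b)[:2]/2*.5+(c[:2]-.028*v)*.5),np.arctan2(-v[0],v[1])]
    a,b=W((37,108),.007),W((208,58),.005);v=(a-b)[:2];print("spoon",a,b,np.linalg.norm(v));po["spoon"]=[*((a+b)[:2]/2),np.arctan2(v[1],v[0])]
    po["stopper"]=[*W((120,239),.030)[:2],0]
    po["jigger"]=[*W((120,414),.075)[:2],0]
    a=W((367,380),.02);h=W((336,464),.036);s=W((391,318),.03);v=(h-s)[:2];print("pot",a,h,s,np.linalg.norm(v));t=np.arctan2(-v[0],v[1]);po["pot"]=[a[0]-np.sin(t)*.0105,a[1]+np.cos(t)*.0105,t]
    a,b=W((190,546),.004),W((371,560),.004);po["fork"]=[*((a+b)[:2]/2),np.arctan2(*(a-b)[1::-1])]
    po["shaker"]=[*W((340,55),.055)[:2],0]
    po={k:[float(x) for x in v] for k,v in po.items()};json.dump(po,open("po.json","w"))
    for k,v in po.items():print(k,np.round(v[:2],4),np.degrees(v[2]).round(1))
    M={"bar":[np.array(C+C[:1]),circ(-.066,0,.029,.015),circ(.005,0,.021,.015)],"tea":[np.array(C+C[:1]),circ(-.079,0,.028,.015),circ(.057,.028,.028,.015)],
     "strainer":[circ(0,.028,.024,.012),np.array([(0,.067,.009),(0,.05,.01)]),np.array([(0,-.067,.004),(0,.004,.01)])],"spoon":[circ(.0425,0,.014,.008),np.array([(-.0625,0,.005),(.0625,0,.005)])],
     "stopper":[circ(0,0,.013,0),circ(0,0,.0165,.03)],"jigger":[circ(0,0,.0215,0),circ(0,0,.0215,.075)],"pot":[circ(0,-.0105,.022,.015),circ(0,-.0105,.014,0),np.array([(0,.047,.037),(0,.01,.03)])]}
    K=3.3
    for nm,cam,(x0,y0,x1,y1) in(("ovt",d,(245,108,475,283)),("ovs",e,(235,70,475,250))):
        im=cv2.resize(cam["color"][y0:y1,x0:x1],None,fx=K,fy=K,interpolation=2)
        for n,L in M.items():
            for l in L:
                q=(w2p(cam,place(po[n],l))+.5-[x0,y0])*K
                cv2.polylines(im,[q.astype(int)],False,(0,0,255),1)
        cv2.imwrite(f"pics/{nm}.png",im)
E
python3 fit.py
```

```text
bar [0.5352 0.2686] 2.88 1.08
tea [ 0.4917 -0.2606] 5.01 1.54
strainer ear,end,bowl [ 0.60335863 -0.01756326  0.009     ] [ 0.58185704 -0.15149077  0.004     ] [ 0.60088028 -0.05715747  0.012     ] 0.13573466003836632
spoon [0.67789025 0.12810325 0.007     ] [0.71262486 0.01446527 0.005     ] 0.1188279547152977
pot [ 0.49147757 -0.08357505  0.02      ] [ 0.43704265 -0.0610745   0.036     ] [ 0.52936086 -0.09896735  0.03      ] 0.09979238045429938
bar [0.5352 0.2686] 2.9
tea [ 0.4917 -0.2606] 5.0
strainer [ 0.5945 -0.0847] -9.1
spoon [0.6953 0.0713] 107.0
stopper [0.5824 0.0719] 0.0
jigger [0.4648 0.0697] 0.0
pot [ 0.4818 -0.0796] 67.7
fork [ 0.3843 -0.0274] 84.6
shaker [ 0.6958 -0.0694] 0.0
```

View pics/ovt.png

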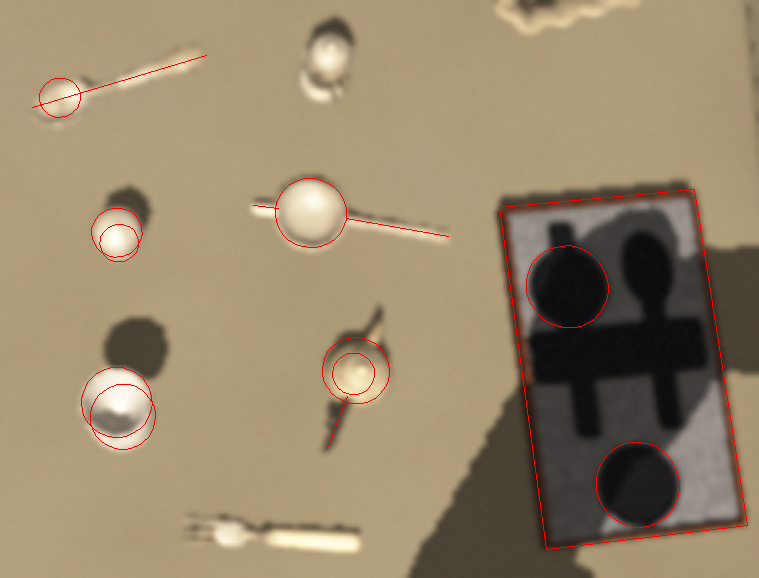

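View pics/ovs.png

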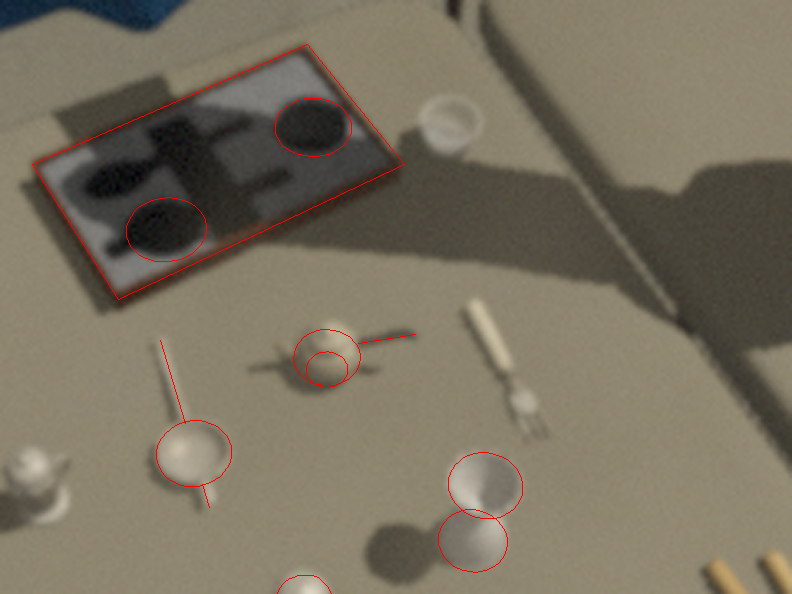

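The overlays match in both views to about 2 px. The spoon is the least certain, so I'll recheck it from the wrist. Next, a helper for shifts; the pot comes first.

```bash
cat > go.py <<'E'
# go.py x y tcpz psi : rows needed (tool x yaw psi in world, deg)
import sys
from h import *
def main(x,y,z,psi):
    s=robot.state();R=np.array(s["tool_rot"]);p=np.array(s["position"])
    v=R.T@(np.array([x,y,z])-p)/.3;now=np.degrees(np.arctan2(R[1,0],R[0,0]));dy=-((psi-now+180)%360-180)
    print("t",s["time"],"tool",p.round(4),round(now,1),"q7",s["joint_positions"][6].round(0),"-> tx ty tz",v.round(4),"yaw",round(dy/180,4),"rows",max(abs(dy)/8.59,np.linalg.norm(v)*6).round(1))
if __name__=="__main__":main(*map(float,sys.argv[1:]))
E
python3 go.py .4915 -.0836 .30 -22.3; python3 -c "
from fit import *
po=json.load(open('po.json'))
for n,t,p in(('pot','tea',(-.079,0,0)),('strainer grip home','tea',(.011,.028,0)),('spoon grip home','tea',(.011,-.028,0)),('jig','bar',(-.066,0,0)),('stop','bar',(.005,0,0))):print(n,place(po[t],p).round(4))
print('strainer grip',place(po['strainer'],(0,-.018,0)).round(4),'spoon grip',place(po['spoon'],(-.012,0,0)).round(4))
"
```

```text
t 0.25 tool [ 0.2288 -0.6082  0.404 ] 20.6 q7 -3.0 -> tx ty tz [ 1.4354 -1.3278  0.3482] yaw 0.2384 rows 11.9
pot [[ 0.413  -0.2675  0.    ]]
strainer grip home [[ 0.5002 -0.2317  0.    ]]
spoon grip home [[ 0.5051 -0.2875  0.    ]]
jig [[0.4693 0.2652 0.    ]]
stop [[0.5402 0.2688 0.    ]]
strainer grip [[ 0.5917 -0.1024  0.    ]] spoon grip [[0.6988 0.0598 0.    ]]
```

```bash
python3 -m jog '[[1,0.72,-0.66,0.2,0.24],[1,0.72,-0.66,0.2,0.24],[1,0.72,-0.66,0.2,0.24],[1,0.72,-0.66,0.2,0.24],[1,0.72,-0.66,0.2,0.24],[1,0.72,-0.66,0.2,0.24],[1,0.72,-0.66,0.2,0.24],[1,0.72,-0.66,0.2,0.24],[1,0.72,-0.66,0.2,0.24],[1,0.72,-0.66,0.2,0.24]]' && python3 go.py .4915 -.0836 .30 -22.3
```

```text
time: 1.25
position: [0.3603, -0.3491, 0.3452]
tool_rot: [[0.922, -0.387, 0.0], [-0.387, -0.922, -0.001], [0.001, 0.001, -1.0]]
wrist_force: [0.6, 0.3, -0.0]
grip_width: 0.0854
grip_force: 0.0
t 1.25 tool [ 0.3603 -0.3491  0.3452] -22.8 q7 -74.0 -> tx ty tz [ 0.0602 -0.9856  0.1495] yaw -0.0028 rows 6.0
```

```bash
python3 -m jog '[[0.4,0.06,-0.985,0.15,0],[0.4,0.06,-0.985,0.15,0],[0.4,0.06,-0.985,0.15,0],[0.4,0.06,-0.985,0.15,0],[0.4,0.06,-0.985,0.15,0],[0.4,0.06,-0.985,0.15,0],[0.4,0.06,-0.985,0.15,0],[0.4,0.06,-0.985,0.15,0],[0.4,0.06,-0.985,0.15,0],[0.4,0.06,-0.985,0.15,0]]' && python3 go.py .4915 -.0836 .195 -22.3; python3 -c "
from h import *
d=robot.read_camera('wrist');cv2.imwrite('pics/w1.png',d['color']);s=robot.state()
R=np.array(s['tool_rot']);p=np.array(s['position']);E=np.array(d['extrinsics']);print((R.T@(E[:3,3]-p)).round(4),(R.T@E[:3,:3]).round(3).tolist())
print(w2p(d,[[.4915,-.0836,.015],[.5945,-.0847,.008],[.5917,-.1024,.008]]))"
```

```text
time: 2.25
position: [0.491, -0.0838, 0.2998]
tool_rot: [[0.921, -0.389, -0.0], [-0.389, -0.921, -0.001], [0.0, 0.001, -1.0]]
wrist_force: [-0.1, 0.1, -0.7]
grip_width: 0.0599
grip_force: 0.0
t 2.25 tool [ 0.491  -0.0838  0.2998] -22.9 q7 -112.0 -> tx ty tz [ 0.0013 -0.0017  0.3493] yaw -0.0031 rows 2.1
[0.0771 0.0003 0.0319] [[0.001, 0.956, 0.294], [1.0, -0.001, 0.0], [0.001, 0.294, -0.956]]
[[315.44569892 193.81493004]
 [258.7328144   58.0226638 ]
 [283.88838735  51.30930931]]
```

View pics/w1.png

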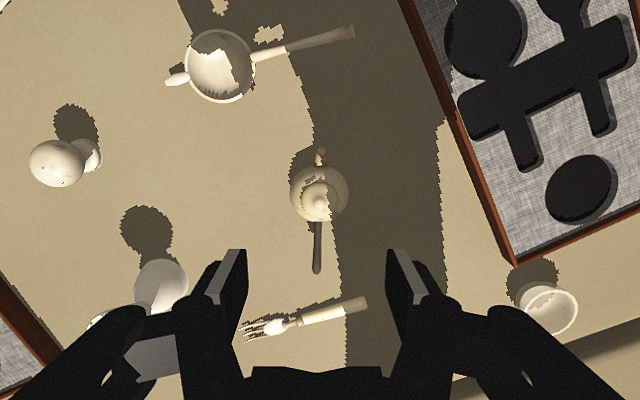

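The wrist view shows the pot at (319,191), with its handle down to (317,270) and in line with the fingers. The strainer handle is near (284,50), as predicted. Next: descend and feel for the table.

```bash
python3 -m jog '[[0.4,0.001,0.004,0.1,0],[0.4,0.001,0.004,0.2,0],[0.4,0.001,0.004,0.3,0],[0.4,0.001,0.004,0.38,0],[0.4,0.001,0.004,0.415,0],[0.4,0.001,0.004,0.415,0],[0.4,0.001,0.004,0.415,0]]' && python3 -m jog '[[0.4,0,0,0.005,0],[0.4,0,0,0.01,0],[0.4,0,0,0.01,0]]'&& python3 -m jog '[[0.4,0,0,0.005,0],[0.4,0,0,0.01,0],[0.4,0,0,0.01,0]]'&& python3 -m jog '[[0.4,0,0,0.005,0],[0.4,0,0,0.01,0],[0.4,0,0,0.01,0]]'
```

```text
time: 3.0
position: [0.4918, -0.0829, 0.176]
tool_rot: [[0.923, -0.385, 0.001], [-0.385, -0.923, -0.0], [0.001, -0.0, -1.0]]
wrist_force: [0.5, -0.7, 0.4]
grip_width: 0.0594
grip_force: 0.0
time: 3.3
position: [0.4916, -0.0823, 0.1729]
tool_rot: [[0.923, -0.384, 0.001], [-0.384, -0.923, -0.0], [0.001, -0.0, -1.0]]
wrist_force: [-0.1, -0.4, 0.9]
grip_width: 0.0599
grip_force: 0.0
time: 3.6
position: [0.4911, -0.0822, 0.169]
tool_rot: [[0.923, -0.384, -0.0], [-0.384, -0.923, 0.0], [-0.0, 0.0, -1.0]]
wrist_force: [-0.4, 0.8, -1.4]
grip_width: 0.0599
grip_force: 0.0
time: 3.9
position: [0.4916, -0.0821, 0.1684]
tool_rot: [[0.923, -0.384, -0.002], [-0.384, -0.923, -0.001], [-0.001, 0.001, -1.0]]
wrist_force: [-6.3, 0.0, 21.3]
grip_width: 0.0598
grip_force: 10.0
```

At 60 mm opening the tips touch at TCP z about 0.1685. Raise so the tips stand about 9 mm up, then close.

```bash
python3 -m jog '[[0.4,0,0,-0.042,0],[0.4,0,0,-0.042,0],[0.4,0,0,-0.042,0],[0,0,0,-0.042,0],[-0.3,0,0,-0.042,0],[-0.3,0,0,-0.042,0],[-0.3,0,0,-0.042,0],[-0.3,0,0,-0.042,0],[-0.3,0,0,-0.042,0]]' 40 && python3 -m jog '[[-0.3,0,0,-0.05,0],[-0.3,0,0,-0.15,0],[-0.3,0,0,-0.25,0],[-0.3,0,0,-0.25,0]]' && python3 go.py .413 -.2675 .25 5
```

```text
time: 4.8
position: [0.491, -0.0824, 0.1787]
tool_rot: [[0.923, -0.384, -0.001], [-0.384, -0.923, -0.0], [-0.001, 0.001, -1.0]]
wrist_force: [-2.3, -0.7, 4.7]
grip_width: 0.0408
grip_force: 39.7
time: 5.2
position: [0.4933, -0.0824, 0.2569]
tool_rot: [[0.923, -0.384, 0.008], [-0.384, -0.923, -0.001], [0.007, -0.002, -1.0]]
wrist_force: [0.6, 0.4, -2.4]
grip_width: 0.041
grip_force: 40.8
t 5.2 tool [ 0.4933 -0.0824  0.2569] -22.6 q7 -113.0 -> tx ty tz [-0.0103  0.6724  0.0217] yaw -0.1533 rows 4.0
```

```bash
python3 -m jog '[[-0.3,-0.0103,0.3,0,-0.08],[-0.3,-0.0103,0.6,0,-0.153],[-0.3,-0.0103,0.672,0,-0.153],[-0.3,-0.0103,0.672,0,-0.153],[-0.3,-0.0103,0.672,0,-0.153],[-0.3,-0.0103,0.672,0,-0.153],[-0.3,-0.0103,0.672,0,-0.153],[-0.3,-0.0103,0.672,0,-0.153]]' && python3 go.py .413 -.2675 .187 5;  python3 -c "
from h import *
d=robot.read_camera('wrist');e=robot.read_camera('side')
a=d['color'][100:,120:520];b=cv2.resize(e['color'][40:160,230:420],None,fx=2,fy=2,interpolation=2)
x=np.zeros((300,790,3),np.uint8);x[:,:400]=a;x[:240,405:785]=b;cv2.imwrite('pics/w2.png',x)
print(w2p(d,[[.413,-.2675,.015]]))"
```

```text
time: 6.0
position: [0.4115, -0.2655, 0.253]
tool_rot: [[0.996, 0.089, -0.001], [0.089, -0.996, 0.002], [-0.001, -0.002, -1.0]]
wrist_force: [-0.1, 0.6, -0.9]
grip_width: 0.0412
grip_force: 40.8
t 6.0 tool [ 0.4115 -0.2655  0.253 ] 5.1 q7 -61.0 -> tx ty tz [0.0046 0.0075 0.22  ] yaw 0.0006 rows 1.3
[[319.04119645 213.84994764]]
```

View pics/w2.png

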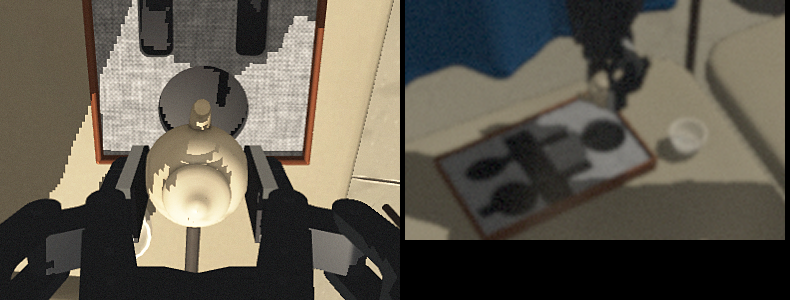

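The pot sits about 7 mm forward of the pads, so the tool goes 7 mm farther back when placing it.

```bash
python3 -m jog '[[-0.3,-0.019,0.0075,0.05,0],[-0.3,-0.019,0.0075,0.1,0],[-0.3,-0.019,0.0075,0.15,0],[-0.3,-0.019,0.0075,0.18,0],[-0.3,-0.019,0.0075,0.2,0],[-0.3,-0.019,0.0075,0.212,0],[-0.3,-0.019,0.0075,0.212,0],[-0.3,-0.019,0.0075,0.212,0]]' && python3 -m jog '[[-0.3,0,0,0.004,0],[-0.3,0,0,0.008,0],[-0.3,0,0,0.008,0]]';  python3 -c "
from h import *
d=robot.read_camera('wrist');cv2.imwrite('pics/w3.png',d['color'][60:,120:520])
p=w2p(d,[[.413,-.2675,.015],[.413,-.2675,.023]]);print(p-[120,60])"
```

```text
time: 6.9
position: [0.4058, -0.2701, 0.1906]
tool_rot: [[0.996, 0.087, 0.001], [0.087, -0.996, -0.0], [0.001, 0.0, -1.0]]
wrist_force: [-0.2, 0.3, -1.8]
grip_width: 0.0409
grip_force: 40.8
time: 7.2
position: [0.4054, -0.2701, 0.1879]
tool_rot: [[0.996, 0.086, 0.0], [0.086, -0.996, -0.0], [0.0, 0.0, -1.0]]
wrist_force: [-0.7, 0.1, -0.8]
grip_width: 0.041
grip_force: 40.8
[[189.80766488 191.56235234]
 [189.46043381 200.12087906]]
```

View pics/w3.png

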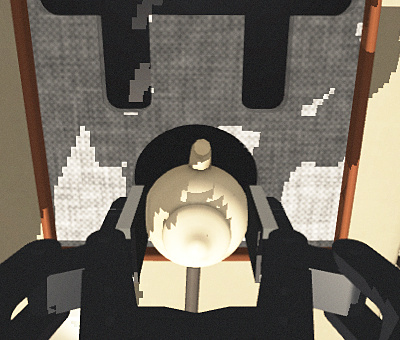

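The pot body is centred at (197,216) and should be near row 200 over the pocket at (196,187). Move forward 4 mm, then lower.

```bash
python3 -m jog '[[-0.3,0.013,0,-0.005,0],[-0.3,0.013,0,-0.005,0],[-0.3,0.013,0,0,0],[-0.3,0.013,0,0.004,0],[-0.3,0.013,0,0.005,0],[-0.3,0.013,0,0.005,0]]' && python3 -m jog '[[-0.15,0,0,0,0],[0.1,0,0,0,0],[0.2,0,0,0,0],[0.3,0,0,0,0],[0.3,0,0,0,0]]' && python3 -m jog '[[0.3,0,0,-0.06,0],[0.3,0,0,-0.12,0],[0.3,0,0,-0.25,0],[0.3,0,0,-0.4,0],[0.3,0,0,-0.4,0],[0.3,0,0,-0.4,0]]'; python3 -c "
from h import *
d=robot.read_camera('wrist');e=robot.read_camera('side')
a=d['color'][100:,120:520];b=cv2.resize(e['color'][80:160,270:365],None,fx=4,fy=3.7,interpolation=2)
x=np.zeros((300,790,3),np.uint8);x[:,:400]=a;x[:296,405:785]=b;cv2.imwrite('pics/w4.png',x)"; python3 go.py .5917 -.1024 .28 81
```

```text
time: 7.85
position: [0.4095, -0.2697, 0.1867]
tool_rot: [[0.996, 0.086, 0.0], [0.086, -0.996, -0.0], [0.0, 0.0, -1.0]]
wrist_force: [-1.3, 1.5, 5.2]
grip_width: 0.0413
grip_force: 42.5
time: 8.35
position: [0.4092, -0.2696, 0.1861]
tool_rot: [[0.996, 0.086, -0.0], [0.086, -0.996, 0.0], [-0.0, -0.0, -1.0]]
wrist_force: [-0.0, 0.9, -0.3]
grip_width: 0.0552
grip_force: 0.0
time: 8.95
position: [0.4098, -0.27, 0.3076]
tool_rot: [[0.996, 0.086, 0.003], [0.086, -0.996, -0.002], [0.003, 0.002, -1.0]]
wrist_force: [-1.0, -0.2, -0.4]
grip_width: 0.0556
grip_force: 0.0
t 9.05 tool [ 0.4086 -0.2693  0.3051] 5.0 q7 -60.0 -> tx ty tz [ 0.6562 -0.5013  0.0832] yaw -0.4225 rows 8.9
```

View pics/w4.png

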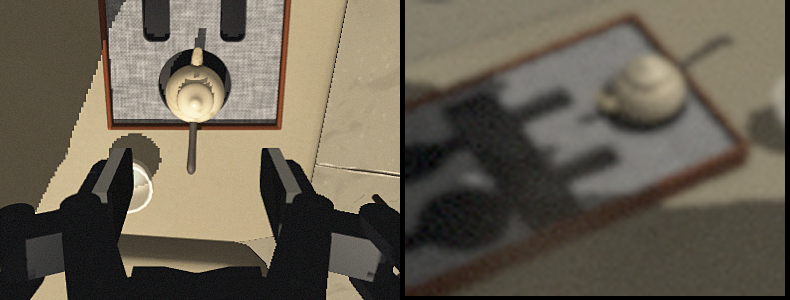

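The pot is seated and upright, with its body at (195,88) inside the pocket. Strainer next.

```bash
python3 -m jog '[[0.2,0.15,-0.1,0.04,-0.05],[0.2,0.3,-0.2,0.08,-0.1],[0.2,0.45,-0.35,0.08,-0.15],[0.2,0.656,-0.501,0.083,-0.422],[0.2,0.656,-0.501,0.083,-0.422],[0.2,0.656,-0.501,0.083,-0.422],[0.2,0.656,-0.501,0.083,-0.422],[0.2,0.656,-0.501,0.083,-0.422],[0.2,0.656,-0.501,0.083,-0.422],[0.2,0.656,-0.501,0.083,-0.422],[0.2,0.656,-0.501,0.083,-0.422],[0.2,0.656,-0.501,0.083,-0.422]]'; python3 -c "
from h import *
d=robot.read_camera('wrist');cv2.imwrite('pics/w5.png',d['color'][:,120:520])
p=w2p(d,[[.5917,-.1024,.008],[.5989,-.0571,.01]]);print(p-[120,0],d['K'][0][0])"; python3 go.py .5917 -.1024 .19 81
```

```text
time: 10.25
position: [0.592, -0.1029, 0.2804]
tool_rot: [[0.16, 0.987, -0.002], [0.987, -0.16, 0.0], [0.0, -0.002, -1.0]]
wrist_force: [-0.2, 0.7, 0.4]
grip_width: 0.0513
grip_force: 0.0
[[193.51023016 195.91072651]
 [193.2113984  130.98960201]] 355.07808316512813
t 10.3 tool [ 0.5922 -0.1028  0.2808] 80.8 q7 -16.0 -> tx ty tz [ 0.0011 -0.0016  0.3026] yaw -0.0009 rows 1.8
```

View pics/w5.png

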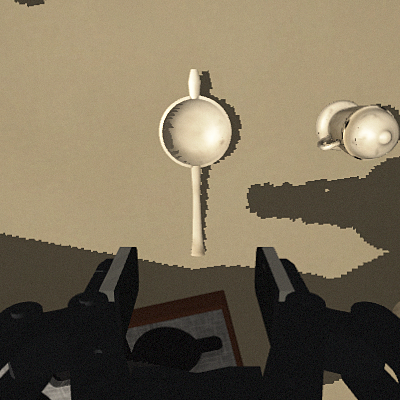

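The strainer is in line with the tool: bowl at (196,131), handle down to (196,255). Descend and grip.

```bash
python3 -m jog '[[0,0.001,0.005,0.1,0],[0,0.001,0.005,0.2,0],[0,0.001,0.005,0.28,0],[0,0.001,0.005,0.33,0],[0,0.001,0.005,0.352,0],[0,0.001,0.005,0.352,0],[0,0.001,0.005,0.352,0],[-0.4,0.001,0.005,0.352,0],[-0.9,0.001,0.005,0.352,0],[-1,0.001,0.005,0.352,0],[-1,0.001,0.005,0.352,0],[-1,0.001,0.005,0.352,0],[-1,0.001,0.005,0.352,0],[-1,0.001,0.005,0.352,0]]' 40 && python3 -m jog '[[-1,0,0,-0.02,0],[-1,0,0,-0.05,0],[-1,0,0,-0.15,0],[-1,0,0,-0.3,0],[-1,0,0,-0.3,0],[-1,0,0,-0.3,0]]'; python3 go.py .5002 -.233 .25 5
```

```text
time: 11.7
position: [0.5946, -0.1029, 0.1768]
tool_rot: [[0.158, 0.987, 0.002], [0.987, -0.158, -0.0], [-0.0, 0.002, -1.0]]
wrist_force: [-0.6, 0.2, 5.5]
grip_width: 0.0058
grip_force: 40.0
time: 12.3
position: [0.5945, -0.1028, 0.2676]
tool_rot: [[0.158, 0.987, 0.003], [0.987, -0.158, -0.001], [-0.0, 0.003, -1.0]]
wrist_force: [-0.9, 0.6, -2.7]
grip_width: 0.0059
grip_force: 39.3
t 12.3 tool [ 0.5945 -0.1028  0.2676] 80.9 q7 -17.0 -> tx ty tz [-0.4781 -0.2422  0.058 ] yaw 0.4218 rows 8.8
```

```bash
python3 -m jog '[[-1,-0.478,-0.242,0,0.422],[-1,-0.478,-0.242,0,0.422],[-1,-0.478,-0.242,0,0.422],[-1,-0.478,-0.242,0,0.422],[-1,-0.478,-0.242,0,0.422],[-1,-0.478,-0.242,0,0.422],[-1,-0.478,-0.242,0,0.422],[-1,-0.478,-0.242,0,0.422],[-1,-0.478,-0.242,0,0.422],[-1,-0.478,-0.242,0,0.422],[-1,-0.478,-0.242,0,0.422],[-1,-0.478,-0.242,0,0.422],[-1,-0.478,-0.242,0.1,0.422],[-1,-0.478,-0.242,0.2,0.422],[-1,-0.478,-0.242,0.2,0.422],[-1,-0.478,-0.242,0.2,0.422]]'; python3 -c "
from fit import *
d=robot.read_camera('wrist');cv2.imwrite('pics/w6.png',d['color'][:,120:520])
po=json.load(open('po.json'))['tea'];print((w2p(d,place(po,[(.057,.028,.015),(.011,.028,.015),(.114,.068,.021),(.114,-.068,.021)]))-[120,0]).round(1))"; python3 go.py .5002 -.233 .186 5
```

```text
time: 13.9
position: [0.4993, -0.2329, 0.2054]
tool_rot: [[0.996, 0.087, -0.002], [0.087, -0.996, 0.001], [-0.002, -0.001, -1.0]]
wrist_force: [0.1, -0.1, 0.6]
grip_width: 0.0061
grip_force: 39.3
[[192.4 154.5]
 [192.6 247.5]
 [ 89.5  13.4]
 [435.6  15.1]]
t 13.95 tool [ 0.5001 -0.2332  0.2066] 5.0 q7 -72.0 -> tx ty tz [ 0.0004 -0.0005  0.0685] yaw -0.0001 rows 0.4
```

View pics/w6.png

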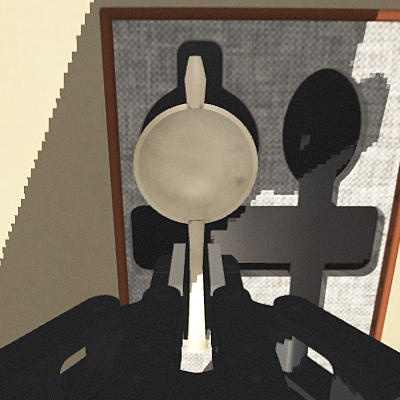

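The tray sits about 7 px (3 mm) to the right of my estimate, and the bowl (196,163) is about 3 mm too far forward. Correct both while lowering.

```bash
python3 -m jog '[[-1,-0.01,0.006,0,0],[-1,-0.01,0.006,0.02,0],[-1,-0.01,0.006,0.04,0],[-1,-0.01,0.006,0.055,0],[-1,-0.01,0.006,0.065,0],[-1,-0.01,0.006,0.07,0],[-1,-0.01,0.006,0.07,0]]'; python3 -c "
from fit import *
d=robot.read_camera('wrist');cv2.imwrite('pics/w7.png',d['color'][:,120:520])"; python3 go.py .5002 -.233 .186 5
```

```text
time: 14.65
position: [0.4968, -0.2349, 0.1849]
tool_rot: [[0.996, 0.087, -0.001], [0.087, -0.996, 0.0], [-0.001, -0.0, -1.0]]
wrist_force: [-0.2, 0.0, 1.4]
grip_width: 0.0064
grip_force: 39.5
t 14.7 tool [ 0.4968 -0.2349  0.1849] 5.0 q7 -72.0 -> tx ty tz [ 0.0118 -0.0055 -0.0038] yaw -0.0002 rows 0.1
```

View pics/w7.png

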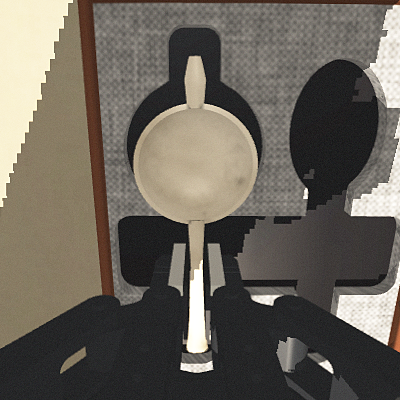

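The pocket is centred near (195,150) and the bowl at (196,163), so it needs about 4 mm forward. Shift, settle and release.

```bash
python3 -m jog '[[-1,0,0,-0.015,0],[-1,0.014,0,-0.015,0],[-1,0.014,0,-0.01,0],[-1,0.014,0,-0.004,0],[-1,0.014,0,0.002,0],[-1,0.014,0,0.002,0],[-1,0.014,0,0.002,0]]' && python3 -m jog '[[-0.8,0,0,0,0],[-0.6,0,0,0,0],[-0.5,0,0,0,0],[-0.5,0,0,0,0]]' && python3 -m jog '[[-0.5,0,0,-0.03,0],[-0.5,0,0,-0.06,0],[-0.5,0,0,-0.12,0],[-0.5,0,0,-0.25,0],[-0.5,0,0,-0.35,0],[-0.5,0,0,-0.35,0]]'; python3 -c "
from fit import *
d=robot.read_camera('wrist');cv2.imwrite('pics/w8.png',d['color'][:,120:520])"; python3 go.py .6988 .0598 .29 17
```

```text
time: 15.4
position: [0.5012, -0.2346, 0.1847]
tool_rot: [[0.996, 0.086, -0.0], [0.086, -0.996, -0.0], [-0.0, -0.0, -1.0]]
wrist_force: [-0.7, 0.9, 5.4]
grip_width: 0.0063
grip_force: 39.9
time: 15.8
position: [0.5008, -0.2347, 0.1839]
tool_rot: [[0.996, 0.086, -0.0], [0.086, -0.996, 0.0], [-0.0, -0.0, -1.0]]
wrist_force: [0.7, 0.3, -0.2]
grip_width: 0.0217
grip_force: 0.0
time: 16.4
position: [0.5036, -0.2356, 0.2954]
tool_rot: [[0.996, 0.086, 0.011], [0.086, -0.996, -0.005], [0.011, 0.006, -1.0]]
wrist_force: [0.9, -1.0, 0.7]
grip_width: 0.0213
grip_force: 0.0
t 16.45 tool [ 0.5025 -0.2352  0.293 ] 5.0 q7 -70.0 -> tx ty tz [ 0.7368 -0.9231  0.0113] yaw -0.0669 rows 7.1
```

View pics/w8.png

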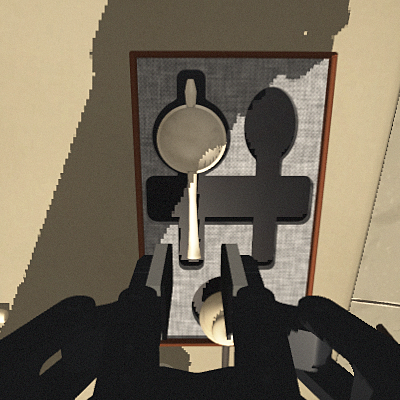

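The strainer is seated, with its bowl at (192,137) in its pocket and its handle in the slot. The picture limit is now used up, so from here I measure in code only. Next: over the spoon.

```bash
python3 -m jog '[[0,0.737,-0.923,0,-0.567],[0,0.737,-0.923,0,-0.567],[0,0.737,-0.923,0,-0.567],[0,0.737,-0.923,0,-0.567],[0,0.737,-0.923,0,-0.567],[0,0.737,-0.923,0,-0.567],[0,0.737,-0.923,0,-0.567],[0,0.737,-0.923,0,-0.567],[0,0.737,-0.923,0,-0.567],[0,0.737,-0.923,0,-0.567],[0,0.737,-0.923,0,-0.567],[0,0.737,-0.923,0,-0.567],[0,0.737,-0.923,0,-0.567],[0,0.737,-0.923,0,-0.567],[0,0.737,-0.923,0,-0.567]]'
cat > seg.py <<'E'
from h import *
# blobs in the wrist picture that differ from the local cloth (bright, low saturation), with min-area boxes, world coords
def blobs(d,mask,amin=150):
    n,l,st,c=cv2.connectedComponentsWithStats(mask.astype(np.uint8))
    return [(l==i,st[i]) for i in range(1,n) if st[i][4]>amin]
if __name__=="__main__":
    d=robot.read_camera("wrist");im=cv2.GaussianBlur(d["color"],(3,3),0);hsv=cv2.cvtColor(im,cv2.COLOR_BGR2HSV)
    bg=np.median(hsv[:230].reshape(-1,3),0);print("bg",bg)
    dif=im.astype(float);sat=hsv[...,1].astype(int)
    m=(sat<bg[1]*.7)&(hsv[...,2]>90);m[290:]=0
    for b,st in blobs(d,m):
        ys,xs=np.nonzero(b);r=cv2.minAreaRect(np.c_[xs,ys].astype(np.float32));bp=cv2.boxPoints(r)
        print(st.tolist(),"rect",np.round(r[0],1),np.round(r[1],1),"world",p2w(d,bp,.005)[:,:2].round(4).tolist())
E
python3 seg.py
python3 - <<'E'
from fit import *
d=robot.read_camera("wrist");po=json.load(open("po.json"));print(w2p(d,place(po["spoon"],[(.0625,0,.005),(-.0625,0,.005),(-.012,0,.005)])).round(1))
print(d["color"][150:260:10,250:390:12].mean(2).astype(int))
E
```

```text
time: 17.95
position: [0.6971, 0.0603, 0.2887]
tool_rot: [[-0.291, 0.957, -0.001], [0.957, 0.291, -0.0], [0.0, -0.001, -1.0]]
wrist_force: [-0.5, -0.7, -0.7]
grip_width: 0.0428
grip_force: 0.0
bg [ 20.  77. 152.]
[423, 0, 40, 23, 496] rect [442.5  11. ] [22. 39.] world [[0.7266, 0.2024], [0.7506, 0.2099], [0.7557, 0.1979], [0.7314, 0.1903]]
[488, 0, 92, 26, 1305] rect [533.5  12.5] [91. 25.] world [[0.7728, 0.2014], [0.7666, 0.215], [0.8233, 0.2333], [0.8305, 0.2199]]
[0, 56, 36, 60, 1654] rect [17.5 85.5] [35. 59.] world [[0.4679, 0.0489], [0.4659, 0.0892], [0.4894, 0.096], [0.4925, 0.0561]]
[537, 98, 103, 98, 5075] rect [584.6 142.9] [ 87.9 109.4] world [[0.819, 0.1601], [0.8865, 0.1939], [0.9304, 0.1425], [0.8579, 0.106]]
[125, 122, 30, 20, 432] rect [139.5 131.5] [29. 19.] world [[0.557, 0.0563], [0.5551, 0.0697], [0.5748, 0.0756], [0.5771, 0.0624]]
[234, 246, 27, 42, 441] rect [247.8 266.8] [11.7 47.7] world [[0.658, -0.0361], [0.6624, 0.0062], [0.6714, 0.0051], [0.6674, -0.0374]]
[373, 246, 27, 44, 513] rect [385.1 267.7] [48.7 13.6] world [[0.7522, 0.0299], [0.7606, 0.0362], [0.7867, 0.0015], [0.778, -0.0053]]
[426, 255, 50, 35, 1222] rect [450.5 272. ] [49. 34.] world [[0.8077, 0.0074], [0.796, 0.0357], [0.8332, 0.0469], [0.846, 0.0189]]
[[316.1  87. ]
 [316.1 253.9]
 [316.1 192. ]]
[[133 135 133 131 135 136  42 138 132 135 133 135]
 [137 133 136 135 134 137  57 138 128 132 128 133]
 [133 134 136 132 135 133  46 134 137 135 129 134]
 [137 130 135 138 132 130 105 134 133 132 130 130]
 [131 131 135 133 131 132 170 131 133 131 129 125]
 [138 135 129 132 134 133 184 136 132 133 126 132]
 [137 126 130 132 132 128 175 128 133 127 133 130]
 [126 137 131 129 130 135 154 131 128 133 132 130]
 [125 131 130 132 131 129 170 133 132 133  59  54]
 [126 126 126 131 130 129 160 135 130 131  61  54]
 [ 92  19 133 131 135 132 153 135 128 129  15  97]]
```

Run:
```python
from h import *
d=robot.read_camera("wrist");g=d["color"].mean(2)
for r in range(60,275,6):
    a=g[r,285:360];h=np.nonzero((a>148))[0]+285;l=np.nonzero((a<110))[0]+285
    print(r,"bright",(h.min(),h.max(),len(h)) if len(h) else "-","dark",(l.min(),l.max(),len(l)) if len(l) else "-")
```

```text
60 bright - dark -
66 bright - dark -
72 bright - dark -
78 bright - dark -
84 bright - dark -
90 bright (np.int64(301), np.int64(319), 6) dark (np.int64(305), np.int64(311), 7)
96 bright (np.int64(296), np.int64(324), 12) dark (np.int64(299), np.int64(327), 10)
102 bright (np.int64(293), np.int64(325), 21) dark (np.int64(296), np.int64(330), 9)
108 bright (np.int64(292), np.int64(329), 26) dark (np.int64(294), np.int64(336), 12)
114 bright (np.int64(291), np.int64(330), 25) dark (np.int64(294), np.int64(337), 14)
120 bright (np.int64(291), np.int64(331), 27) dark (np.int64(293), np.int64(337), 13)
126 bright (np.int64(292), np.int64(331), 31) dark (np.int64(294), np.int64(338), 12)
132 bright (np.int64(293), np.int64(331), 30) dark (np.int64(295), np.int64(337), 9)
138 bright (np.int64(296), np.int64(336), 27) dark (np.int64(298), np.int64(335), 7)
144 bright (np.int64(299), np.int64(326), 23) dark (np.int64(327), np.int64(334), 8)
150 bright (np.int64(307), np.int64(330), 9) dark (np.int64(318), np.int64(329), 12)
156 bright (np.int64(312), np.int64(316), 5) dark (np.int64(318), np
[... 696 characters left out ...]
bright (np.int64(314), np.int64(325), 12) dark (np.int64(326), np.int64(328), 3)
216 bright (np.int64(314), np.int64(324), 10) dark (np.int64(328), np.int64(329), 2)
222 bright (np.int64(314), np.int64(322), 9) dark (np.int64(329), np.int64(331), 3)
228 bright (np.int64(313), np.int64(326), 14) dark (np.int64(330), np.int64(333), 4)
234 bright (np.int64(313), np.int64(327), 15) dark (np.int64(332), np.int64(334), 3)
240 bright (np.int64(313), np.int64(325), 13) dark (np.int64(332), np.int64(333), 2)
246 bright (np.int64(315), np.int64(323), 9) dark (np.int64(331), np.int64(333), 3)
252 bright - dark (np.int64(321), np.int64(330), 2)
258 bright - dark -
264 bright - dark -
270 bright - dark -
```

Run:
```python
from h import *
import go
d=robot.read_camera("wrist");a=p2w(d,[[309.5,89],[320.5,250]],.005)[:,:2];v=a[0]-a[1];print(a,np.linalg.norm(v))
psi=np.degrees(np.arctan2(v[1],v[0]));u=v/np.linalg.norm(v);g=a.mean(0)-.012*u;print(psi,g)
go.main(*g,.1755,psi)
```

```text
[[0.67328886 0.12854978]
 [0.71614565 0.01568762]] 0.12072518983845619
110.79311308714057 [0.69897719 0.06090028]
t 18.15 tool [0.6973 0.0604 0.2892] 107.0 q7 -9.0 -> tx ty tz [0.     0.0058 0.3791] yaw -0.0211 rows 2.3
```

```bash
python3 -m jog '[[-0.2,0,0.006,0.1,-0.021],[-0.2,0,0.006,0.2,-0.021],[-0.2,0,0.006,0.3,-0.021],[-0.2,0,0.006,0.35,-0.021],[-0.2,0,0.006,0.373,-0.021],[-0.2,0,0.006,0.373,-0.021],[-0.2,0,0.006,0.373,-0.021],[-0.6,0,0.006,0.373,-0.021],[-1,0,0.006,0.373,-0.021],[-1,0,0.006,0.373,-0.021],[-1,0,0.006,0.373,-0.021],[-1,0,0.006,0.373,-0.021],[-1,0,0.006,0.373,-0.021],[-1,0,0.006,0.373,-0.021]]' 40 && python3 -m jog '[[-1,0,0,-0.02,0],[-1,0,0,-0.06,0],[-1,0,0,-0.16,0],[-1,0,0,-0.3,0],[-1,0,0,-0.36,0],[-1,0,0,-0.36,0],[-1,0,0,-0.36,0]]'; python3 go.py .5051 -.2900 .25 5
python3 - <<'E'
from h import *
d=robot.read_camera("wrist");g=d["color"].mean(2)
for r in range(90,340,12):
    a=g[r,270:380];h=np.nonzero((a>148))[0]+270
    print(r,(h.min(),h.max(),len(h)) if len(h) else "-",end=" ")
E
```

```text
time: 19.55
position: [0.6999, 0.061, 0.1791]
tool_rot: [[-0.355, 0.935, 0.003], [0.935, 0.355, 0.0], [-0.001, 0.002, -1.0]]
wrist_force: [-1.2, -0.5, 6.3]
grip_width: 0.0046
grip_force: 40.3
time: 20.25
position: [0.6988, 0.0607, 0.2851]
tool_rot: [[-0.355, 0.935, -0.0], [0.935, 0.355, -0.0], [-0.0, -0.0, -1.0]]
wrist_force: [-0.4, -0.9, -1.2]
grip_width: 0.0047
grip_force: 39.1
t 20.25 tool [0.6988 0.0607 0.2851] 110.8 q7 -5.0 -> tx ty tz [-0.8635 -1.0185  0.1177] yaw 0.5878 rows 12.3
90 (np.int64(300), np.int64(327), 9) 102 (np.int64(288), np.int64(338), 21) 114 (np.int64(283), np.int64(341), 39) 126 (np.int64(280), np.int64(346), 46) 138 (np.int64(279), np.int64(348), 47) 150 (np.int64(279), np.int64(348), 54) 162 (np.int64(280), np.int64(346), 53) 174 (np.int64(284), np.int64(342), 45) 186 (np.int64(292), np.int64(336), 21) 198 (np.int64(309), np.int64(318), 10) 210 (np.int64(311), np.int64(317), 7) 222 (np.int64(311), np.int64(317), 7) 234 (np.int64(309), np.int64(321), 12) 246 - 258 - 270 - 282 - 294 - 306 - 318 - 330 -
```

```bash
python3 -m jog '[[-1,-0.8,-0.95,0,0.588],[-1,-0.8,-0.95,0,0.588],[-1,-0.8,-0.95,0,0.588],[-1,-0.8,-0.95,0,0.588],[-1,-0.8,-0.95,0,0.588],[-1,-0.8,-0.95,0,0.588],[-1,-0.8,-0.95,0,0.588],[-1,-0.8,-0.95,0,0.588],[-1,-0.8,-0.95,0,0.588],[-1,-0.8,-0.95,0,0.588],[-1,-0.8,-0.95,0,0.588],[-1,-0.8,-0.95,0,0.588],[-1,-0.8,-0.95,0,0.588],[-1,-0.8,-0.95,0,0.588],[-1,-0.8,-0.95,0,0.588],[-1,-0.8,-0.95,0,0.588],[-1,-0.8,-0.95,0,0.588]]'; python3 go.py .5051 -.2900 .23 5
python3 - <<'E'
from h import *
d=robot.read_camera("wrist");im=d["color"];hsv=cv2.cvtColor(im,cv2.COLOR_BGR2HSV)
# rim: reddish saturated pixels
m=(im[...,2].astype(int)-im[...,0]>45)&(im[...,1]<110)&(hsv[...,1]>120)
for r in range(20,300,40):
    h=np.nonzero(m[r])[0];print(r,h.min() if len(h) else None,h.max() if len(h) else None,len(h))
for c in range(200,460,40):
    h=np.nonzero(m[:200,c])[0];print("c",c,h.min() if len(h) else None,h.max() if len(h) else None)
E
```

```text
time: 22.0
position: [0.5177, -0.2647, 0.2849]
tool_rot: [[0.996, 0.087, -0.001], [0.087, -0.996, 0.0], [-0.001, -0.0, -1.0]]
wrist_force: [-0.2, -0.2, -0.6]
grip_width: 0.0046
grip_force: 39.1
t 22.0 tool [ 0.5177 -0.2647  0.2849] 5.0 q7 -69.0 -> tx ty tz [-0.0489  0.0804  0.1829] yaw -0.0001 rows 1.2
20 None None 0
60 None None 0
100 410 415 6
140 407 412 6
180 404 408 5
220 401 405 5
260 219 402 6
c 200 None None
c 240 None None
c 280 None None
c 320 None None
c 360 None None
c 400 None None
c 440 None None
```

Run:
```python
from fit import *
d=robot.read_camera("wrist");im=d["color"].astype(int);po=json.load(open("po.json"))["tea"]
m=(im[...,2]-im[...,0]>35)
T=lambda P:(np.c_[P[:,0]-po[0],P[:,1]-po[1]])@np.array([[np.cos(po[2]),-np.sin(po[2])],[np.sin(po[2]),np.cos(po[2])]])
pts=[]
for r in range(80,260,15):
    a=im[r,385:440];k=a[:,2]-a[:,0];j=np.nonzero((k>35)&(a.sum(1)<330))[0]
    if len(j):pts.append((j.max()+385.5,r))
print(T(p2w(d,pts,.021)).round(4).tolist())
g=im.sum(2)/3
print("tray profile, y=-.028 slot, along x (z=.015); y along x=.09")
def prof(P):
    q=w2p(d,place(po,P));return [int(g[int(round(b)),int(round(a))]) if 0<=a<640 and 0<=b<400 else -1 for a,b in q]
print(prof([(x/1000,-.028,.015) for x in range(60,125,3)]))
print(prof([(.012,y/1000,.015) for y in range(-76,-40,2)]))
print(prof([(.0745,y/1000,.015) for y in range(-76,0,3)]))
```

```text
[[0.1063, -0.0691], [0.0972, -0.0699], [0.088, -0.0699], [0.0785, -0.07], [0.0688, -0.0695], [0.0589, -0.0703], [0.0487, -0.0697], [0.0383, -0.0698], [0.0276, -0.07], [0.0166, -0.0701], [0.0053, -0.0695], [-0.0063, -0.0697]]
tray profile, y=-.028 slot, along x (z=.015); y along x=.09
[105, 100, 100, 97, 100, 112, 100, 47, 18, 23, 19, 20, 93, 85, 89, 77, 88, 80, 30, 87, 86, 83]
[187, 183, 196, 84, 60, 184, 77, 55, 51, 52, 56, 56, 60, 59, 60, 58, 63, 65]
[184, 187, 77, 43, 164, 186, 173, 180, 197, 135, 49, 47, 51, 40, 51, 51, 113, 96, 99, 93, 92, 112, 116, 111, 105, 97]
```

Run:
```python
from fit import *
import go
d=robot.read_camera("wrist");po=json.load(open("po.json"));t=po["tea"];g=d["color"].mean(2)
print(g[76:110:2,313].astype(int),g[150,270:360:4].astype(int))
s=robot.state();R=np.array(s["tool_rot"]);p=np.array(s["position"])
q=(p2w(d,[[313.5,87],[313.5,147]],.112)-p)@R;print("tip,bowl in tool",q.round(4))
t=[*place(t,(.002,-.0018,0))[0,:2],t[2]];po["tea"]=[float(x) for x in t];json.dump(po,open("po.json","w"))
gx=.023+.0625-q[0,0];gy=-.028+q[:,1].mean();print("grip at tray",gx,gy)
go.main(*place(t,(gx,gy,0))[0,:2],.1871,5.0)
```

```text
[ 62  80  68  88  68  94 117  98  99 100  96  99 102 106 106 105 112] [119 120 120 113 107 102 105 114 118 115 116 119 118 110 102  96 106 107
 104 105 107  18  51]
tip,bowl in tool [[ 0.0765 -0.0002  0.1733]
 [ 0.0535 -0.0003  0.1733]]
grip at tray 0.009019112233507015 -0.028243781349362337
t 22.15 tool [ 0.5178 -0.2648  0.2853] 5.0 q7 -69.0 -> tx ty tz [-0.0488  0.0786  0.3272] yaw -0.0002 rows 2.0
```

```bash
python3 -m jog '[[-1,-0.048,0.079,0,0],[-1,-0.048,0.079,0.1,0],[-1,-0.048,0.079,0.2,0],[-1,-0.048,0.079,0.27,0],[-1,-0.048,0.079,0.29,0],[-1,-0.048,0.079,0.3,0],[-1,-0.048,0.079,0.308,0],[-1,-0.048,0.079,0.308,0]]' && python3 -m jog '[[-1,0,0,0.006,0],[-1,0,0,0.012,0],[-1,0,0,0.018,0],[-1,0,0,0.018,0]]'; python3 go.py .5 -.29 .1871 5
python3 - <<'E'
from fit import *
d=robot.read_camera("wrist");t=json.load(open("po.json"))["tea"];g=d["color"].mean(2)
def prof(P):
    q=w2p(d,place(t,P));return [int(g[int(round(b)),int(round(a))]) if 0<=a<640 and 0<=b<400 else -1 for a,b in q]
print([(x,v) for x,v in zip(range(60,106,2),prof([(x/1000,-.028,.015) for x in range(60,106,2)]))])
print([(x,v) for x,v in zip(range(-56,0,2),prof([(.065,x/1000,.015) for x in range(-56,0,2)]))])
E
```

```text
time: 22.95
position: [0.5062, -0.2898, 0.1939]
tool_rot: [[0.996, 0.087, 0.002], [0.087, -0.996, -0.001], [0.002, 0.001, -1.0]]
wrist_force: [-0.5, 0.8, 0.3]
grip_width: 0.0044
grip_force: 39.1
time: 23.35
position: [0.5054, -0.2896, 0.1874]
tool_rot: [[0.996, 0.086, -0.0], [0.086, -0.996, 0.0], [-0.0, -0.0, -1.0]]
wrist_force: [-0.2, 0.3, -0.5]
grip_width: 0.0045
grip_force: 39.2
t 23.35 tool [ 0.5054 -0.2896  0.1874] 5.0 q7 -68.0 -> tx ty tz [-0.0182 -0.0001  0.0009] yaw -0.0002 rows 0.1
[(60, 158), (62, 157), (64, 143), (66, 129), (68, 141), (70, 154), (72, 156), (74, 150), (76, 140), (78, 147), (80, 138), (82, 137), (84, 139), (86, 83), (88, 31), (90, 35), (92, 101), (94, 88), (96, 109), (98, 97), (100, 95), (102, 88), (104, 105)]
[(-56, 99), (-54, 120), (-52, 111), (-50, 105), (-48, 107), (-46, 22), (-44, 29), (-42, 152), (-40, 139), (-38, 131), (-36, 122), (-34, 118), (-32, 119), (-30, 122), (-28, 125), (-26, 155), (-24, 147), (-22, 137), (-20, 130), (-18, 137), (-16, 142), (-14, 24), (-12, 31), (-10, 101), (-8, 104), (-6, 102), (-4, 112), (-2, 101)]
```

The bowl spans -43 to -15 mm inside the pocket's -47 to -11 mm, and the tip is at 85 of 92 mm. Lower to contact, release and lift.

```bash
python3 -m jog '[[-1,0,0,0.004,0],[-1,0,0,0.008,0],[-1,0,0,0.008,0]]' && python3 -m jog '[[-0.8,0,0,0,0],[-0.6,0,0,0,0],[-0.5,0,0,0,0],[-0.5,0,0,0,0]]' && python3 -m jog '[[-0.5,0,0,-0.03,0],[-0.5,0,0,-0.06,0],[-0.5,0,0,-0.12,0],[-0.5,0,0,-0.25,0],[-0.5,0,0,-0.38,0],[-0.5,0,0,-0.38,0],[-0.5,0,0,-0.38,0]]'; python3 go.py .5824 .0719 .30 90;python3 - <<'E'
from fit import *
d=robot.read_camera("wrist");t=json.load(open("po.json"))["tea"];g=d["color"].mean(2)
def prof(P):
    q=w2p(d,place(t,P));return [int(g[int(round(b)),int(round(a))]) if 0<=a<640 and 0<=b<400 else -1 for a,b in q]
print([(x,v) for x,v in zip(range(60,106,2),prof([(x/1000,-.028,.015) for x in range(60,106,2)]))])
print([(x,v) for x,v in zip(range(-56,62,2),prof([(.065,x/1000,.015) for x in range(-56,62,2)]))])
E
```

```text
time: 23.7
position: [0.5058, -0.2896, 0.1868]
tool_rot: [[0.996, 0.086, -0.001], [0.086, -0.996, -0.0], [-0.001, 0.0, -1.0]]
wrist_force: [-3.6, 1.8, 10.3]
grip_width: 0.0047
grip_force: 45.3
time: 24.1
position: [0.5055, -0.2896, 0.1848]
tool_rot: [[0.996, 0.086, -0.0], [0.086, -0.996, 0.0], [-0.0, -0.0, -1.0]]
wrist_force: [0.5, 0.4, 0.1]
grip_width: 0.0214
grip_force: 0.0
time: 24.8
position: [0.5062, -0.2899, 0.3015]
tool_rot: [[0.996, 0.086, 0.004], [0.086, -0.996, -0.002], [0.004, 0.003, -1.0]]
wrist_force: [-0.4, -1.2, -0.1]
grip_width: 0.0213
grip_force: 0.0
t 24.8 tool [ 0.5062 -0.2899  0.3015] 5.0 q7 -65.0 -> tx ty tz [ 0.3572 -1.1795  0.0031] yaw -0.4725 rows 9.9
[(60, 239), (62, 239), (64, 210), (66, 209), (68, 236), (70, 90), (72, 101), (74, 108), (76, 104), (78, 104), (80, 95), (82, 89), (84, 96), (86, 67), (88, 21), (90, 17), (92, 63), (94, 68), (96, 72), (98, 60), (100, 67), (102, 65), (104, 73)]
[(-56, 170), (-54, 194), (-52, 181), (-50, 169), (-48, 137), (-46, 45), (-44, 31), (-42, 197), (-40, 203), (-38, 199), (-36, 189), (-34, 191), (-32, 204), (-30, 203), (-28, 205), (-26, 181), (-24, 97), (-22, 106), (-20, 90), (-18, 98), (-16, 100), (-14, 29), (-12, 18), (-10, 46), (-8, 72), (-6, 75), (-4, 79), (-2, 62), (0, 43), (2, 21), (4, 14), (6, 130), (8, 104), (10, 103), (12, 116), (14, 114), (16, 116), (18, 120), (20, 115), (22, 112), (24, 113), (26, 114), (28, 108), (30, 113), (32, 111), (34, 111), (36, 108), (38, 109), (40, 101), (42, 102), (44, 91), (46, 88), (48, 89), (50, 104), (52, 60), (54, 79), (56, 81), (58, 80), (60, 76)]
```

Spoon and strainer are both inside their pockets. Stopper next.

```bash
python3 -m jog '[[0.4,0.25,-0.8,0,0.011],[0.4,0.25,-0.8,0,0.011],[0.4,0.25,-0.8,0,0.011],[0.4,0.25,-0.8,0,0.011],[0.4,0.25,-0.8,0,0.011],[0.4,0.25,-0.8,0,0.011],[0.4,0.25,-0.8,0,0.011]]' >/dev/null&& python3 -m jog '[[0.4,0.107,-0.38,0,0],[0.4,0.107,-0.38,0,0],[0.4,0.107,-0.38,0,0],[0.4,0.107,-0.38,0,0],[0.4,0.107,-0.38,0,0],[0.4,0.107,-0.38,0,0]]'; python3 go.py .5824 .0719 .1855 2.9
python3 - <<'E'
from h import *
d=robot.read_camera("wrist");print(w2p(d,[[.5824,.0719,.03],[.5824,.0719,0]]))
hsv=cv2.cvtColor(d["color"],cv2.COLOR_BGR2HSV);m=(hsv[...,1]<60)&(hsv[...,2]>110)
n,l,st,c=cv2.connectedComponentsWithStats(m.astype(np.uint8))
for i in range(1,n):
    if st[i][4]>200:print(st[i],c[i].round(1))
E
```

```text
time: 26.15
position: [0.5855, 0.0679, 0.2981]
tool_rot: [[0.999, 0.047, -0.002], [0.047, -0.999, -0.002], [-0.002, 0.002, -1.0]]
wrist_force: [0.4, -1.1, -0.3]
grip_width: 0.0599
grip_force: 0.0
t 26.15 tool [0.5855 0.0679 0.2981] 2.7 q7 -107.0 -> tx ty tz [-0.0088 -0.0147  0.3753] yaw -0.0011 rows 2.3
[[308.36895377 204.21134034]
 [309.12769406 191.95145248]]
[   0    0   52   34 1350] [21.2 14.7]
[496  25  26  41 353] [506.3  49.3]
[    0    95   145   259 19346] [ 68.5 229.2]
[ 289  185   44   39 1048] [309.7 205.7]
[ 284  298   46   52 1419] [305.3 324.8]
[ 609  323   31   77 1629] [627.9 364.1]
[285 360  44  13 299] [308.2 366. ]
```

```bash
python3 -m jog '[[0.3,-0.01,-0.01,0.05,0],[0.3,-0.01,-0.01,0.15,0],[0.3,-0.01,-0.01,0.25,0],[0.3,-0.01,-0.01,0.33,0],[0.3,-0.01,-0.01,0.372,0],[0.3,-0.01,-0.01,0.372,0],[0.3,-0.01,-0.01,0.372,0],[0,-0.01,-0.01,0.372,0],[-0.3,-0.01,-0.01,0.372,0],[-0.5,-0.01,-0.01,0.372,0],[-0.5,-0.01,-0.01,0.372,0],[-0.5,-0.01,-0.01,0.372,0],[-0.5,-0.01,-0.01,0.372,0]]' 30 && python3 -m jog '[[-0.5,0,0,-0.03,0],[-0.5,0,0,-0.1,0],[-0.5,0,0,-0.2,0],[-0.5,0,0,-0.3,0],[-0.5,0,0,-0.3,0],[-0.5,0,0,-0.3,0]]'; python3 go.py .5402 .2688 .27 2.9;  python3 - <<'E'
from h import *
d=robot.read_camera("wrist")
hsv=cv2.cvtColor(d["color"],cv2.COLOR_BGR2HSV);m=(hsv[...,1]<60)&(hsv[...,2]>110);m[:,:250]=0;m[:,380:]=0
n,l,st,c=cv2.connectedComponentsWithStats(m.astype(np.uint8))
for i in range(1,n):
    if st[i][4]>200:print(st[i],c[i].round(1))
E
```

```text
time: 27.5
position: [0.5835, 0.0744, 0.189]
tool_rot: [[0.999, 0.052, 0.003], [0.052, -0.999, 0.0], [0.003, 0.0, -1.0]]
wrist_force: [-0.5, -0.4, 6.2]
grip_width: 0.0302
grip_force: 29.8
time: 28.1
position: [0.5825, 0.0744, 0.2782]
tool_rot: [[0.999, 0.052, 0.001], [0.052, -0.999, 0.0], [0.001, 0.0, -1.0]]
wrist_force: [-1.0, 0.2, -1.8]
grip_width: 0.0302
grip_force: 29.9
t 28.1 tool [0.5825 0.0744 0.2782] 3.0 q7 -108.0 -> tx ty tz [-0.1071 -0.6544  0.0272] yaw 0.0004 rows 4.0
[ 283  259   71  109 4089] [314.9 312.9]
```

```bash
python3 -m jog '[[-0.5,-0.107,-0.15,-0.04,0],[-0.5,-0.107,-0.3,-0.04,0],[-0.5,-0.107,-0.45,-0.04,0],[-0.5,-0.107,-0.654,-0.04,0],[-0.5,-0.107,-0.654,-0.04,0],[-0.5,-0.107,-0.654,-0.04,0],[-0.5,-0.107,-0.654,-0.04,0],[-0.5,-0.107,-0.654,-0.04,0]]'; python3 go.py .5402 .2688 .198 2.9;  python3 - <<'E'
from fit import *
d=robot.read_camera("wrist");t=json.load(open("po.json"))["bar"];g=d["color"].mean(2);im=d["color"].astype(int);rb=im[...,2]-im[...,0]
def prof(a,P):
    q=w2p(d,place(t,P));print([(int(x),int(g[int(round(b)),int(round(c))]),int(rb[int(round(b)),int(round(c))])) for x,(c,b) in zip(a,q) if 0<=c<640 and 0<=b<400])
a=np.arange(-78,-55,2)
prof(a,[(.04,x/1000,.021) for x in a]);prof(-a,[(.04,-x/1000,.021) for x in a])
a=np.arange(-30,31,2);prof(a,[(.005,x/1000,.015) for x in a]);prof(a,[(.005+x/1000,0,.015) for x in a])
a=np.arange(104,126,2);prof(a,[(x/1000,-.04,.021) for x in a]);
E
```

```text
time: 28.95
position: [0.5409, 0.2655, 0.2882]
tool_rot: [[0.999, 0.048, -0.002], [0.048, -0.999, -0.003], [-0.002, 0.003, -1.0]]
wrist_force: [0.3, -0.2, -0.8]
grip_width: 0.0302
grip_force: 30.0
t 28.95 tool [0.5409 0.2655 0.2882] 2.8 q7 -129.0 -> tx ty tz [-0.0012 -0.012   0.3007] yaw -0.0008 rows 1.8
[(-78, 151, 53), (-76, 155, 55), (-74, 151, 56), (-72, 150, 53), (-70, 146, 52), (-68, 114, 54), (-66, 71, 79), (-64, 29, 31), (-62, 158, 17), (-60, 105, 11), (-58, 154, 16), (-56, 138, 17)]
[(78, 148, 52), (76, 150, 52), (74, 152, 55), (72, 151, 51), (70, 147, 50), (68, 151, 50), (66, 57, 71), (64, 54, 64), (62, 22, 22), (60, 157, 15), (58, 148, 15), (56, 134, 14)]
[(-30, 147, 16), (-28, 165, 18), (-26, 146, 17), (-24, 139, 17), (-22, 148, 17), (-20, 2, -3), (-18, 60, 8), (-16, 56, 3), (-14, 58, 10), (-12, 59, 9), (-10, 60, 9), (-8, 61, 12), (-6, 58, 6), (-4, 64, 10), (-2, 61, 11), (0, 65, 12), (2, 63, 7), (4, 63, 9), (6, 64, 9), (8, 70, 11), (10, 69, 9), (12, 69, 9), (14, 70, 11), (16, 73, 11), (18, 8, -6), (20, 82, 9), (22, 147, 16), (24, 132, 14), (26, 140, 15), (28, 149, 17), (30, 149, 19)]
[(-30, 90, 24), (-28, 97, 24), (-26, 87, 24), (-24, 87, 26), (-22, 74, 23), (-20, 162, 15), (-18, 48, 6), (-16, 31, 3), (-14, 8, 3), (-12, 3, -5), (-10, 67, 7), (-8, 70, 9), (-6, 68, 8), (-4, 67, 10), (-2, 66, 10), (0, 65, 12), (2, 58, 11), (4, 65, 9), (6, 57, 7), (8, 59, 4), (10, 62, 8), (12, 55, 4), (14, 60, 10), (16, 59, 5), (18, 58, 8), (20, 57, 7), (22, 55, 8), (24, 136, 15), (26, 120, 17), (28, 138, 16), (30, 121, 15)]
[(104, 91, 10), (106, 44, 5), (108, 53, 5), (110, 49, 4), (112, 29, 18), (114, 29, 30), (116, 59, 22), (118, 58, 18), (120, 65, 17), (122, 61, 17), (124, 60, 20)]
```

The bar tray is about 2 mm farther in x than estimated, with y as estimated. Lower the stopper.

```bash
python3 -m jog '[[-0.5,0.007,-0.011,0.1,0],[-0.5,0.007,-0.011,0.2,0],[-0.5,0.007,-0.011,0.26,0],[-0.5,0.007,-0.011,0.28,0],[-0.5,0.007,-0.011,0.294,0],[-0.5,0.007,-0.011,0.294,0],[-0.5,0.007,-0.011,0.294,0]]' && python3 -m jog '[[-0.5,0,0,0.005,0],[-0.5,0,0,0.01,0],[-0.5,0,0,0.01,0]]'
```

```text
time: 29.7
position: [0.5429, 0.2724, 0.2026]
tool_rot: [[0.999, 0.052, 0.002], [0.052, -0.999, 0.001], [0.002, -0.001, -1.0]]
wrist_force: [-0.4, -0.6, -1.9]
grip_width: 0.0301
grip_force: 30.0
time: 30.0
position: [0.5422, 0.2721, 0.1985]
tool_rot: [[0.999, 0.052, 0.0], [0.052, -0.999, 0.0], [0.0, -0.0, -1.0]]
wrist_force: [0.6, -0.8, -0.5]
grip_width: 0.0303
grip_force: 30.0
```

```bash
python3 -m jog '[[-0.5,0,0.011,0,0],[-0.5,0,0.011,0.003,0],[-0.5,0,0.011,0.006,0],[-0.5,0,0.011,0.009,0],[-0.5,0,0.011,0.009,0]]'
```

```text
time: 30.5
position: [0.5429, 0.2684, 0.197]
tool_rot: [[0.999, 0.051, 0.001], [0.051, -0.999, -0.002], [0.0, 0.002, -1.0]]
wrist_force: [-1.8, -3.0, 7.5]
grip_width: 0.03
grip_force: 30.7
```

```bash
python3 -m jog '[[-0.2,0,0,0,0],[0,0,0,0,0],[0.15,0,0,0,0],[0.15,0,0,0,0],[0.15,0,0,0,0]]' && python3 -m jog '[[0.15,0,0,-0.08,0],[0.15,0,0,-0.16,0],[0.15,0,0,-0.25,0],[0.15,0,0,-0.4,0],[0.15,0,0,-0.4,0],[0.15,0,0,-0.4,0],[0.15,0,0,-0.4,0],[0.15,0,0,-0.4,0]]'; python3 go.py .4648 .0697 .315 2.9;  python3 - <<'E'
from fit import *
d=robot.read_camera("wrist");t=json.load(open("po.json"))["bar"];g=d["color"].mean(2);im=d["color"].astype(int);rb=im[...,2]-im[...,0]
def prof(a,P):
    q=w2p(d,place(t,P));print([(int(x),int(g[int(round(b)),int(round(c))])) for x,(c,b) in zip(a,q) if 0<=c<640 and 0<=b<400])
a=np.arange(-30,31,2);prof(a,[(.007,x/1000,.015) for x in a]);prof(a,[(.007+x/1000,0,.015) for x in a])
prof(a,[(.007,x/1000,.038) for x in a]);prof(a,[(.007+x/1000,0,.038) for x in a])
E
```

```text
time: 31.0
position: [0.5422, 0.2688, 0.1953]
tool_rot: [[0.999, 0.052, -0.0], [0.052, -0.999, 0.0], [-0.0, -0.0, -1.0]]
wrist_force: [-0.2, -0.7, -1.1]
grip_width: 0.0489
grip_force: 0.0
time: 31.8
position: [0.5417, 0.2682, 0.3138]
tool_rot: [[0.999, 0.052, -0.003], [0.052, -0.999, -0.002], [-0.003, 0.001, -1.0]]
wrist_force: [-0.1, -0.4, -0.2]
grip_width: 0.0492
grip_force: 0.0
t 31.8 tool [0.5417 0.2682 0.3138] 3.0 q7 -128.0 -> tx ty tz [-0.2903  0.6474 -0.0023] yaw 0.0004 rows 4.3
[(-30, 141), (-28, 158), (-26, 151), (-24, 136), (-22, 122), (-20, 79), (-18, 119), (-16, 153), (-14, 161), (-12, 175), (-10, 184), (-8, 191), (-6, 194), (-4, 196), (-2, 195), (0, 194), (2, 187), (4, 176), (6, 179), (8, 172), (10, 142), (12, 90), (14, 65), (16, 69), (18, 9), (20, 79), (22, 139), (24, 129), (26, 151), (28, 145), (30, 134)]
[(-30, 152), (-28, 147), (-26, 150), (-24, 136), (-22, 229), (-20, 227), (-18, 230), (-16, 234), (-14, 240), (-12, 236), (-10, 223), (-8, 212), (-6, 208), (-4, 202), (-2, 197), (0, 194), (2, 181), (4, 161), (6, 145), (8, 112), (10, 86), (12, 86), (14, 92), (16, 27), (18, 16), (20, 17), (22, 53), (24, 53), (26, 59), (28, 42), (30, 53)]
[(-30, 147), (-28, 143), (-26, 136), (-24, 115), (-22, 139), (-20, 119), (-18, 164), (-16, 184), (-14, 198), (-12, 200), (-10, 196), (-8, 202), (-6, 206), (-4, 215), (-2, 213), (0, 213), (2, 212), (4, 216), (6, 211), (8, 200), (10, 190), (12, 122), (14, 10), (16, 44), (18, 112), (20, 143), (22, 145), (24, 140), (26, 129), (28, 139), (30, 140)]
[(-30, 139), (-28, 131), (-26, 135), (-24, 155), (-22, 167), (-20, 147), (-18, 139), (-16, 155), (-14, 229), (-12, 226), (-10, 230), (-8, 235), (-6, 240), (-4, 233), (-2, 223), (0, 213), (2, 203), (4, 197), (6, 194), (8, 181), (10, 161), (12, 145), (14, 112), (16, 88), (18, 86), (20, 90), (22, 9), (24, 11), (26, 61), (28, 53), (30, 51)]
```

The stopper stands in its pocket (ball centred about -3 mm in y, +2 mm in x). Jigger next.

```bash
python3 -m jog '[[0.7,-0.29,0.647,0,0],[0.7,-0.29,0.647,0,0],[0.7,-0.29,0.647,0,0],[0.7,-0.29,0.647,0,0],[0.7,-0.29,0.647,0,0],[0.7,-0.29,0.647,0,0],[0.7,-0.29,0.647,0,0],[0.7,-0.29,0.647,0,0],[0.7,-0.29,0.647,0,0],[0.7,-0.29,0.647,0,0]]'; python3 go.py .4648 .0697 .219 2.9;  python3 - <<'E'
from fit import *
d=robot.read_camera("wrist");print(w2p(d,[[.4648,.0697,.075],[.4648,.0697,0]]).round(1))
for x0,z in((.4648,.075),):
    q=w2p(d,circ(.4648,.0697,.0215,.075));print(q.min(0),q.max(0))
hsv=cv2.cvtColor(d["color"],cv2.COLOR_BGR2HSV);m=(hsv[...,1]<62)&(hsv[...,2]>80);m[:,:230]=0;m[:,400:]=0
n,l,st,c=cv2.connectedComponentsWithStats(m.astype(np.uint8))
for i in range(1,n):
    if st[i][4]>150:print(st[i],c[i].round(1))
E
```

```text
time: 32.85
position: [0.4659, 0.0719, 0.3156]
tool_rot: [[0.999, 0.055, 0.0], [0.055, -0.999, 0.001], [0.0, -0.001, -1.0]]
wrist_force: [0.8, -0.1, 1.2]
grip_width: 0.073
grip_force: 0.0
t 32.85 tool [0.4659 0.0719 0.3156] 3.1 q7 -106.0 -> tx ty tz [-0.0042  0.0073  0.3221] yaw 0.0013 rows 1.9
[[318.7 216.6]
 [318.2 184.8]]
[284.33928087 183.47659379] [352.963812   247.85057375]
[ 286  158   69   88 4470] [319.8 203.6]
[364 260  36  20 262] [389.1 270.5]
```

```bash
python3 -m jog '[[0.7,0,0.011,0.1,0],[0.7,0,0.011,0.2,0],[0.7,0,0.011,0.28,0],[0.7,0,0.011,0.322,0],[0.7,0,0.011,0.322,0],[0.7,0,0.011,0.322,0],[0.4,0,0.011,0.322,0],[0,0,0.011,0.322,0],[-0.3,0,0.011,0.322,0],[-0.3,0,0.011,0.322,0],[-0.3,0,0.011,0.322,0],[-0.3,0,0.011,0.322,0],[-0.3,0,0.011,0.322,0]]' 35 && python3 -m jog '[[-0.3,0,0,-0.05,0],[-0.3,0,0,-0.15,0],[-0.3,0,0,-0.25,0],[-0.3,0,0,-0.35,0],[-0.3,0,0,-0.35,0],[-0.3,0,0,-0.35,0],[-0.3,0,0,-0.35,0]]'; python3 go.py .4713 .2653 .32 2.9;  python3 - <<'E'
from fit import *
d=robot.read_camera("wrist");s=robot.state();p=np.array(s["position"]);R=np.array(s["tool_rot"])
m=None
hsv=cv2.cvtColor(d["color"],cv2.COLOR_BGR2HSV);m=(hsv[...,1]<62)&(hsv[...,2]>80);m[:,:230]=0;m[:,400:]=0
n,l,st,c=cv2.connectedComponentsWithStats(m.astype(np.uint8))
for i in range(1,n):
    if st[i][4]>150:print(st[i],c[i].round(1))
for zt in(.144,.219):
    q=w2p(d,p+circ(0,0,.0215,zt)*[1,1,-1]);print("exp rim",zt,q.min(0),q.max(0))
E
```

```text
time: 34.2
position: [0.4667, 0.0674, 0.2203]
tool_rot: [[0.999, 0.052, 0.003], [0.052, -0.999, 0.0], [0.003, -0.0, -1.0]]
wrist_force: [-0.8, 0.4, 6.4]
grip_width: 0.0422
grip_force: 35.1
time: 34.9
position: [0.4648, 0.0667, 0.3226]
tool_rot: [[0.999, 0.052, -0.003], [0.052, -0.999, -0.001], [-0.003, 0.0, -1.0]]
wrist_force: [0.5, 1.4, -1.8]
grip_width: 0.042
grip_force: 35.9
t 34.9 tool [0.4648 0.0667 0.3226] 3.0 q7 -105.0 -> tx ty tz [ 0.0559 -0.6599  0.0084] yaw 0.0004 rows 4.0
[  260   193   114   159 12819] [315.8 278.8]
exp rim 0.144 [255.01318014 251.45702057] [372.32650862 352.41527845]
exp rim 0.219 [276.75060248 190.41712319] [352.49644601 260.75359746]
```

```bash
python3 -m jog '[[-0.3,0.056,-0.66,0,0],[-0.3,0.056,-0.66,0,0],[-0.3,0.056,-0.66,0,0],[-0.3,0.056,-0.66,0,0],[-0.3,0.056,-0.66,0,0],[-0.3,0.056,-0.66,0,0],[-0.3,0.056,-0.66,0,0],[-0.3,0.056,-0.66,0,0],[-0.3,0.056,-0.66,0,0],[-0.3,0.056,-0.66,0,0],[-0.3,0.056,-0.66,0,0]]'; python3 go.py .4713 .2653 .231 2.9
```

```text
time: 36.05
position: [0.4724, 0.265, 0.3241]
tool_rot: [[0.999, 0.051, 0.0], [0.051, -0.999, -0.0], [0.0, 0.0, -1.0]]
wrist_force: [-0.8, -0.1, -1.0]
grip_width: 0.0418
grip_force: 36.0
t 36.05 tool [0.4724 0.265  0.3241] 2.9 q7 -130.0 -> tx ty tz [-0.0037 -0.0011  0.3103] yaw 0.0 rows 1.9
```

```bash
python3 -m jog '[[-0.3,-0.003,0,0.1,0],[-0.3,-0.003,0,0.2,0],[-0.3,-0.003,0,0.26,0],[-0.3,-0.003,0,0.29,0],[-0.3,-0.003,0,0.305,0],[-0.3,-0.003,0,0.305,0],[-0.3,-0.003,0,0.305,0],[-0.3,-0.003,0,0.305,0]]' && python3 -m jog '[[-0.3,0,0,0.005,0],[-0.3,0,0,0.01,0],[-0.3,0,0,0.015,0],[-0.3,0,0,0.015,0]]'
```

```text
time: 36.85
position: [0.4719, 0.266, 0.2337]
tool_rot: [[0.999, 0.052, 0.002], [0.052, -0.999, 0.001], [0.002, -0.001, -1.0]]
wrist_force: [-0.7, -0.3, -1.1]
grip_width: 0.0419
grip_force: 36.0
time: 37.25
position: [0.4715, 0.2657, 0.2284]
tool_rot: [[0.999, 0.052, 0.001], [0.052, -0.999, -0.0], [0.001, 0.0, -1.0]]
wrist_force: [-0.1, 0.4, 2.4]
grip_width: 0.0418
grip_force: 36.0
```

```bash
python3 -m jog '[[-0.3,0,0,0.003,0],[-0.3,0,0,0.003,0],[0.1,0,0,0.003,0],[0.4,0,0,0.003,0],[0.4,0,0,0.003,0],[0.4,0,0,0.003,0],[0.4,0,0,0.003,0]]' && python3 -m jog '[[0.4,0,0,-0.08,0],[0.4,0,0,-0.16,0],[0.4,0,0,-0.25,0],[0.4,0,0,-0.4,0],[0.4,0,0,-0.4,0],[0.4,0,0,-0.4,0]]' && python3 -m jog '[[0.4,-0.1,0.5,0,0],[0.4,-0.1,0.5,0,0],[0.4,-0.1,0.5,0,0],[0.4,-0.1,0.5,0,0],[0.4,-0.1,0.5,0,0],[0.4,-0.1,0.5,0,0],[0.4,-0.1,0.5,0,0]]' >/dev/null
cat > chk.py <<'E'
# final poses of standing pieces: compare expected bright silhouettes in top and side cameras
from fit import *
po=json.load(open("po.json"));b=po["bar"];b=[*place(b,(.002,0,0))[0,:2],b[2]];t=po["tea"]
for n in("top","side"):
    d=robot.read_camera(n);im=d["color"];hsv=cv2.cvtColor(im,cv2.COLOR_BGR2HSV)
    g=im.mean(2)
    def prof(lab,f,P):
        a=np.arange(-44,45,4);q=w2p(d,place(f,[(P[0]+(x/1000 if P[3] else 0),P[1]+(0 if P[3] else x/1000),P[2]) for x in a]))
        v=cv2.remap(g.astype(np.float32),q[:,0].astype(np.float32)[None],q[:,1].astype(np.float32)[None],1)[0]
        print(n,lab,"x" if P[3] else "y",v.astype(int).tolist())
    for k in(0,1):
        prof("jig rim z83",b,(-.066,0,.083,k));prof("stopper ball",b,(.005,0,.038,k));prof("pot z25",t,(-.079,0,.025,k))
E
python3 chk.py; python3 go.py .5 0 .35 2.9
```

```text
time: 37.95
position: [0.4713, 0.2655, 0.2269]
tool_rot: [[0.999, 0.052, -0.0], [0.052, -0.999, -0.0], [-0.0, 0.0, -1.0]]
wrist_force: [-0.1, -0.4, 0.2]
grip_width: 0.0595
grip_force: 0.0
time: 38.55
position: [0.4717, 0.266, 0.3485]
tool_rot: [[0.999, 0.052, 0.003], [0.052, -0.999, 0.001], [0.003, -0.001, -1.0]]
wrist_force: [-0.0, -0.2, -0.5]
grip_width: 0.0601
grip_force: 0.0
top jig rim z83 y [106, 107, 106, 105, 119, 151, 154, 150, 147, 144, 141, 148, 209, 226, 211, 195, 172, 174, 164, 156, 155, 146, 86]
top stopper ball y [93, 93, 92, 90, 87, 86, 94, 93, 93, 84, 53, 64, 96, 105, 106, 104, 105, 105, 105, 95, 95, 144, 153]
top pot z25 y [158, 156, 159, 157, 150, 117, 118, 158, 160, 155, 164, 183, 177, 151, 169, 156, 121, 55, 48, 119, 152, 151, 148]
top jig rim z83 x [161, 158, 143, 74, 92, 185, 152, 127, 134, 144, 161, 148, 137, 132, 129, 126, 122, 118, 114, 110, 105, 105, 105]
top stopper ball x [127, 124, 121, 116, 111, 106, 101, 97, 91, 83, 72, 64, 56, 55, 66, 76, 93, 103, 102, 102, 99, 91, 81]
top pot z25 x [104, 94, 70, 68, 89, 185, 221, 228, 236, 225, 202, 183, 150, 121, 11
[... 225 characters left out ...]
, 139, 161, 170, 172, 184, 186, 180, 160, 91, 60, 72, 132, 143, 142, 134, 130, 130]
side pot z25 y [136, 136, 135, 134, 131, 120, 107, 108, 113, 112, 118, 136, 139, 134, 125, 117, 103, 75, 57, 85, 120, 134, 130]
side jig rim z83 x [143, 143, 144, 142, 139, 135, 126, 118, 119, 122, 128, 131, 160, 218, 219, 201, 135, 114, 113, 111, 104, 53, 39]
side stopper ball x [83, 34, 67, 69, 76, 72, 78, 147, 197, 205, 198, 186, 174, 150, 114, 96, 69, 72, 83, 90, 111, 123, 86]
side pot z25 x [135, 132, 116, 94, 135, 170, 171, 170, 156, 138, 131, 136, 126, 107, 89, 100, 113, 88, 74, 92, 97, 104, 118]
t 39.35 tool [0.4491 0.116  0.347 ] 3.2 q7 -110.0 -> tx ty tz [ 0.148   0.3953 -0.0105] yaw 0.0015 rows 2.5
```

```bash
python3 -m jog '[[0.4,-0.1,0.9,-0.15,0],[0.4,-0.1,0.9,-0.15,0],[0.4,-0.1,0.9,-0.15,0],[0.4,-0.1,0.9,-0.15,0],[0.4,-0.1,0.9,-0.15,0],[0.4,-0.1,0.9,-0.15,0],[0.4,-0.1,0.9,-0.15,0],[0.4,-0.1,0.9,-0.15,0],[0.4,-0.1,0.9,-0.15,0],[0.4,-0.1,0.9,-0.15,0]]'; python3 chk.py | grep top
python3 - <<'E'
from fit import *
b=json.load(open("po.json"))["bar"];b=[*place(b,(.002,0,0))[0,:2],b[2]]
d=robot.read_camera("side");g=d["color"].mean(2)
from scipy.ndimage import gaussian_filter
# jigger edges: gradient strength along projected rim outlines for pose offsets
for n in("top","side"):
    d=robot.read_camera(n);G=gaussian_filter(d["color"].mean(2),.7);gm=np.hypot(*np.gradient(G)).astype(np.float32);best=[]
    for nm,P,r,z in(("jigger",(-.066,0),.0215,.083),("stopper",(.005,0),.0165,.038)):
        L=[]
        for dx in range(-12,13,2):
            for dy in range(-12,13,2):
                q=w2p(d,place(b,circ(P[0]+dx/1000,P[1]+dy/1000,r,z))).astype(np.float32)
                L.append((cv2.remap(gm,q[None,:,0],q[None,:,1],1).mean(),dx,dy))
        print(n,nm,[(round(float(s),1),x,y) for s,x,y in sorted(L)[::-1][:3]])
E
```

```text
time: 40.35
position: [0.4336, -0.1549, 0.3917]
tool_rot: [[0.998, 0.056, -0.001], [0.056, -0.998, 0.001], [-0.001, -0.001, -1.0]]
wrist_force: [0.2, -0.6, -0.3]
grip_width: 0.06
grip_force: 0.0
top jig rim z83 y [148, 110, 43, 47, 93, 112, 144, 219, 241, 249, 251, 248, 239, 225, 208, 191, 169, 170, 160, 153, 152, 143, 84]
top stopper ball y [150, 149, 151, 156, 144, 88, 72, 147, 204, 220, 229, 245, 241, 233, 210, 153, 157, 149, 149, 153, 151, 150, 150]
top pot z25 y [80, 79, 77, 76, 74, 71, 69, 65, 62, 60, 56, 52, 50, 67, 76, 60, 48, 46, 51, 116, 149, 148, 145]
top jig rim z83 x [157, 155, 140, 73, 90, 181, 148, 123, 130, 176, 242, 248, 247, 247, 246, 234, 168, 149, 148, 151, 158, 148, 89]
top stopper ball x [69, 68, 66, 67, 56, 25, 37, 150, 236, 250, 252, 245, 221, 206, 187, 135, 134, 156, 158, 126, 106, 157, 193]
top pot z25 x [59, 59, 58, 57, 57, 56, 55, 55, 54, 53, 54, 52, 53, 62, 83, 74, 54, 46, 47, 46, 47, 46, 47]
side stopper ball y [125, 124, 121, 124, 130, 126, 127, 150, 158, 160, 172, 174, 167, 147, 86, 51, 63, 123, 132, 131, 125, 121, 120]
side stopper ball x [75, 27, 59, 63, 67, 68, 71, 136, 185, 193, 185, 174, 161, 138, 105, 86, 62, 64, 73, 78, 102, 114, 78]
top jigger [(27.7, -12, -12), (27.2, -10, -12), (24.9, -10, -10)]
top stopper [(34.2, -2, -4), (32.4, -2, -2), (31.9, -4, -4)]
side jigger [(14.8, -2, 2), (14.8, -2, 0), (14.7, -2, -2)]
side stopper [(18.6, -2, -6), (18.3, 0, -4), (18.2, -2, -4)]
```

Jigger and stopper stand where they should, the floor contacts came at the expected heights, and the arm is clear. Handing in.

```bash
python3 -c "
from rig import robot
print(robot.hand_in())"
```

```text
the job is handed in; nothing more can be done
None
```

I placed all five pieces in their own pockets and handed the job in at about 40 s of the 134 s allowed. The arm never worked against the shaker, fork or bird, though I didn't re-measure them before handing in, and the hand-in returned no verdict.

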